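Load the V-blocks into the sloped rack and bar it again

ROBOT

A 6-joint arm with a two-finger parallel gripper is mounted at the origin on the work surface. World frame = base frame: x ahead of the robot, y to its left, z up, the work surface at z = 0. Lengths are in m, angles in rad, forces in N, time in s.
With the tool pointing down it reaches from about 0.375 to 0.925 m from the base axis. Payload 5.7 kg.
Tool frame: the origin (TCP) lies at the very end of the fingers, on their centre line; the grasp point (between the pads) lies 19 mm behind it; z points along the fingers, y is the line along which they close (so a half turn about z gives the same grasp; the last joint's range is limited). The gripper opens to 88 mm and grips with 3 to 60 N. Pads are 20 mm wide; open, the fingers measure 115 mm over their backs; the gripper's body (75 mm by 178 mm) begins 61 mm behind the grasp point.
Start: joints at [1.21, 0.359, 1.51, -0, 1.272, -0.115], TCP at [0.146, 0.582, 0.199] pointing down, gripper open.
Joint ranges: [-2.97, 2.97], [-1.01, 2.36], [0.21, 2.38], [-0.96, 4.11], [0.2, 2.71], [-2.98, 2.98]. Speed limits (rad/s): [2.39, 2.39, 3.14, 3.14, 3.14, 3.14].

INTERFACE

Orientations are given as a rotation vector (axis times angle).
In Python, from rig import r, read_camera, calibration gives the robot as it stands. The module is installed in compiled form; this text tells all that it offers.
- The arm moves only by the shell command python3 -m jog 'ROWS' [FORCE]. ROWS is JSON, a list that holds one entry, the list of rows, each a list of 5 numbers: the closure, from 0 (fully open) to 1 (shut), then the shift along the world's x, y, z as a fraction of full scale, then the turn about the world's z as a fraction of full scale. A call has exactly 10 rows; each row shifts and turns the commanded pose from where the row before left it; what a row does not reach is not made up. Full scale, the value 1, is 0.15 m for a shift and 5 degrees for a turn. A row lasts 1/10 s, in which the tool goes at most 50 mm and 8.59 degrees, less where a joint would pass 70% of its speed; a pose out of reach is approached as far as the arm can. A call with a number of a shift or a turn outside -1 to 1 is refused whole. A call with a gripper value outside its range is refused whole. The fingers move at their own pace and stop on an object; FORCE is the grip in N (left out, the last holds). Time passes only in rows, so rows that do not move let the fingers close, or fill a call up. It gives the time, the measured TCP pose, the force, the opening and the grip force at its end, in the units of the state.
- r.read_state(): the state, without advancing time (a new reading comes with each control period).
- read_camera(name): name is "scene" or "top"; returns the picture (480x640x3 uint8, blue, green, red); there is no depth.
- calibration(name): a dict with "fov_y" (degrees; the focal length in pixels is half the picture's height over the tangent of half this angle, whatever the lens; pixels are square), "cx", "cy" (the principal point, pixels), "D" ([k1, k2, p1, p2, k3] as OpenCV has them; the pictures are not rectified), "position" and "orientation" of the camera in the world. Camera axes: x right, y up, looking along -z (the intrinsics and any distortion apply to the point x, -y, -z); pixel columns grow to the right and rows downward; lengths in m; the calibration is good to about 2 mm. A picture is of the moment at which its call begins. calibration takes no time and is no camera call.
- r.close_job(): hands the job in; it is judged then, once.
The state is a dict: "clock": time; "qpos": joint angles; "dq": joint speeds; "joint_efforts": joint torques, N m; "position": TCP position; "tool_rot": TCP orientation; "wrist_force": force on the tool from outside, world axes, zero at the start; "moment": the same for the moment, N m; "opening": opening from 0.0 (shut) to 1.0 (fully open); "gripper_force": force on a finger pad.
Only numpy, scipy, OpenCV 4.12 (cv2) and the standard library are available. Lean on these libraries where they do the work, as an engineer would, in place of code of your own. Each camera call takes 0.05 s, during which the arm holds its last target. There are 200 camera calls.

TASK

Lift the retaining bar straight up out of both U brackets and lay it on the black rubber mat, then take the spanner off the ramp and lay it on the mat too. Then let go of every V-block, groove up and lengthwise, on the upper half of the white ramp, side by side and never by hand further down, so that each slides down by itself and ends up square against the steel stop; finally put the bar back so that it rests centred in both brackets. Leave the other things on the bench where they are.

Things in the scene. Friction and masses are not known exactly. Their poses are not given: they have to be found in the camera images.
- rack: Fixed steel rack on the bench, 220 mm long, 294 mm wide over its brackets; carries the ramp and two U brackets. Origin: under its middle, on the bench; x points uphill (about away from the robot), y to the left across the rack, z up.
- slot_l (a point): Left U bracket, centre of its slot's floor (rack frame -25, 141, 108 mm), axes as the rack's. The bracket stands outside the ramp's side wall, 12 mm thick along y; its slot is open upward and 26 mm wide along x; straight walls rise 26 mm, then flare to a mouth about 45 mm wide, 49 mm above the slot floor.
- slot_r (a point): Right U bracket, the same, at rack frame -25, -141, 108 mm
- ramp: Slippery white sheet sloped 25 degrees, falling towards the robot, 250 x 250 mm between side walls 16 mm high. The stop, a steel lip 30 mm high, is at its low end. Origin: on the sheet at the stop's inner foot, mid-width, 30 mm above the bench; x uphill along the sheet, y left, z out of it. Blocks slide down by themselves; never hold one below x = 100 mm; the upper half is x over 125 mm.
- bar_rest (a point): Point on the rack midway between the two brackets, at the height of the slot floors (rack frame -25, 0, 108 mm), axes as the rack's: where the bar's origin is when the bar rests in both brackets.
- bar: The retaining bar: square steel bar 20 x 20 mm, 330 mm long, 0.35 kg. Origin: centre of its underside; its long axis is its own y, z up. At the start it rests in both U brackets, level across the ramp, y to the rack's y; a block cannot pass under it.
- bar_end_l (a point): The bar's +y end, on its underside (165 mm from the middle).
- bar_end_r (a point): The bar's -y end, on its underside.
- spanner: Dark steel open-ended spanner, 200 mm long, 0.22 kg, lying on the ramp along the slope, open jaw down against the stop, under the bar. Origin: underside, mid-length (jaw tips at x = -100 mm, ring end at x = +100 mm). Shank 24 mm wide (y), 12 mm thick (z), from x = -56 to +60 mm; jaw 52 mm wide, 14 mm thick. z out of its upper face.
- mat: Black rubber mat fixed on the bench, 340 (x) x 220 (y) x 4 mm, on one side of the rack, left or right. Origin: centre of its underside, on the bench.
- board: Fixed plywood board on the bench, 300 (x) x 220 (y) x 4 mm, on the other side of the rack, where the blocks wait. Origin: centre of its underside, on the bench.
- block1: Aluminium V-block, 70 (x) x 40 (y) x 45 (z) mm, 0.18 to 0.35 kg, with a V groove along its top, standing on the plywood board. Two to four of the four V-blocks are there; the others are absent. Origin: centre of its underside; x along the groove, z up. It does not matter which way round it goes.
- block2: Aluminium V-block, 70 (x) x 40 (y) x 45 (z) mm, 0.18 to 0.35 kg, with a V groove along its top, standing on the plywood board. Two to four of the four V-blocks are there; the others are absent. Origin: centre of its underside; x along the groove, z up. It does not matter which way round it goes.
- block3: Aluminium V-block, 70 (x) x 40 (y) x 45 (z) mm, 0.18 to 0.35 kg, with a V groove along its top, standing on the plywood board. Two to four of the four V-blocks are there; the others are absent. Origin: centre of its underside; x along the groove, z up. It does not matter which way round it goes.
- block4: Aluminium V-block, 70 (x) x 40 (y) x 45 (z) mm, 0.18 to 0.35 kg, with a V groove along its top, standing on the plywood board. Two to four of the four V-blocks are there; the others are absent. Origin: centre of its underside; x along the groove, z up. It does not matter which way round it goes.
- offcut: Bystander, loose: short steel tube offcut, 32 mm diameter, 60 mm tall, standing upright in the middle of the plywood board. Origin: centre of its underside.
- oil: Bystander, loose: grey oil bottle, 52 mm diameter, 130 mm tall, beyond the rack. Origin: centre of its underside.
- tin: Bystander, loose: steel tin, 72 mm diameter, 60 mm tall, between the robot and the rack. Origin: centre of its underside.
- hammer: Bystander, loose: hammer, 200 mm long, lying between the robot and the rack. Origin: middle of its length, underside.
- brush: Bystander, loose: brush, 200 mm long, lying beyond the rack on the right. Origin: middle of its length, underside.
- cup: Bystander, loose: grey steel cup, 72 mm diameter, 90 mm tall, beyond the rack. Origin: centre of its underside.
- woodblock: Bystander, loose: dark wooden block 60 x 90 x 50 mm, beyond the rack on the left. Origin: centre of its underside.

How it is judged:
By the outcome, as a careful person would: the job done as asked, in the order asked, and still so for the second after the job is handed in, with the robot touching nothing.
Of block1, block2, block3, block4 only 2 to 4 are there at a start; the rules pass over those that are not, and their reading is None.
At some moment in a run one of block1, block2, block3, block4 may be knocked a few centimetres aside while the robot is not near it.
It also fails if it takes over 210 s, if anything falls off the work surface, if the arm or the gripper's body presses on something with over 40 N, if the wrist force passes 120 N, or if a joint passes its speed limit or range.

## Working session

There is one attempt and no reset: what is moved stays moved. The work goes in short steps, Python scripts to look and compute and a shell command to move; the robot and the scene stay as the last step left them, time stands still between calls to the robot, and variables do not carry over. Pictures are saved under pics/ and viewed, at most 14 in all, crops included, and the job is handed in when it is done.

```bash
mkdir -p pics
cat > h.py <<'E'
import numpy as np,cv2
from scipy.spatial.transform import Rotation as R
from rig import r,read_camera,calibration
def cam(n):
    c=calibration(n);f=240/np.tan(np.radians(c["fov_y"])/2)
    K=np.array([[f,0,c["cx"]],[0,f,c["cy"]],[0,0,1.]]);o=np.array(c["orientation"],float)
    M=R.from_rotvec(o).as_matrix() if o.shape==(3,) else (o if o.shape==(3,3) else None)
    return K,np.array(c["D"],float),np.array(c["position"],float),M
def px2w(n,u,v,z):
    K,D,p,M=cam(n);q=cv2.undistortPoints(np.array([[[u,v]]],float),K,D)[0,0]
    d=M@np.array([q[0],-q[1],-1]);return p+d*(z-p[2])/d[2]
def w2px(n,P):
    K,D,p,M=cam(n);P=np.atleast_2d(P);Q=(P-p)@M*[1,-1,-1]
    return cv2.projectPoints(Q,np.zeros(3),np.zeros(3),K,D)[0][:,0]
def st():
    s=r.read_state();print({k:np.round(s[k],4).tolist() for k in("clock","position","tool_rot","wrist_force","opening","gripper_force","qpos")})
E
python3 - <<'E'
from h import *
for n in("scene","top"):
    print(n,calibration(n));cv2.imwrite(f"pics/{n}0.png",read_camera(n))
st()
E
```

```text
scene {'fov_y': 50.1939939338888, 'cx': 322.18568884583675, 'cy': 236.36849780035845, 'D': array([-0.0107485,  0.       ,  0.       ,  0.       ,  0.       ]), 'position': array([ 0.93732181, -0.63285206,  0.90916875]), 'orientation': array([0.70459   , 0.17533355, 0.45980428])}
top {'fov_y': 55.80135069318628, 'cx': 320.597170271775, 'cy': 240.36091810001534, 'D': array([-0.07795268,  0.        ,  0.        ,  0.        ,  0.        ]), 'position': array([ 0.3635142 , -0.00139601,  1.08858383]), 'orientation': array([ 0.17165773, -0.18561906, -1.58911853])}
{'clock': 0.1, 'position': [0.1458, 0.5813, 0.1979], 'tool_rot': [-0.3851, -3.1175, 0.0025], 'wrist_force': [0.0475, -1.0024, 0.7463], 'opening': 0.9949, 'gripper_force': 0.0, 'qpos': [1.2099, 0.3594, 1.5113, -0.0, 1.2725, -0.1151]}
```

View pics/scene0.png

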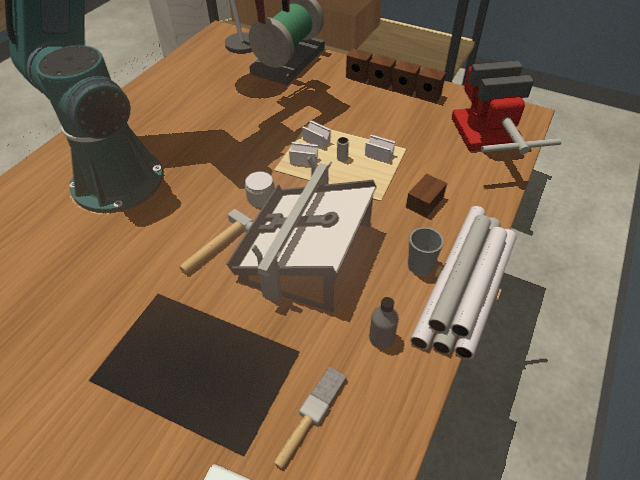

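View pics/top0.png

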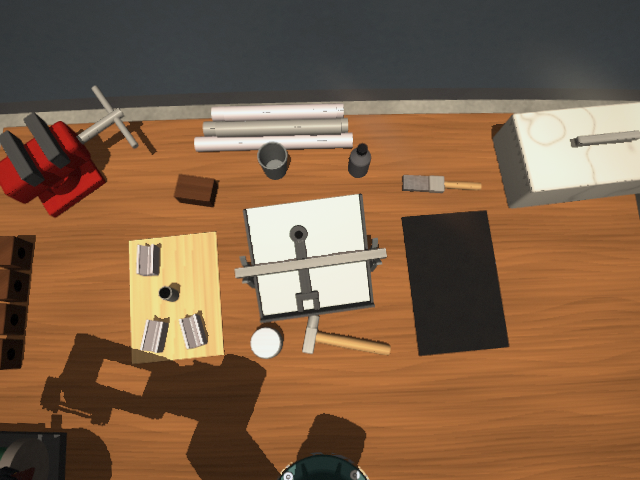

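The scene picture shows three V-blocks on the board (left), the mat on the right, and the bar in the brackets over the spanner. In the top view the blocks are at about (147,260), (155,335) and (193,331), the bar runs from (236,272) to (386,253), the spanner ring is at (298,234) and the jaw at (308,300). I'll enlarge the rack and the board.

Run:
```python
from h import *
i=cv2.imread("pics/top0.png")
cv2.imwrite("pics/rack.png",cv2.resize(i[185:325,225:400],None,fx=4,fy=4,interpolation=cv2.INTER_CUBIC))
cv2.imwrite("pics/board.png",cv2.resize(i[225:370,120:230],None,fx=4,fy=4,interpolation=cv2.INTER_CUBIC))
```

```text
(no output)
```

View pics/rack.png

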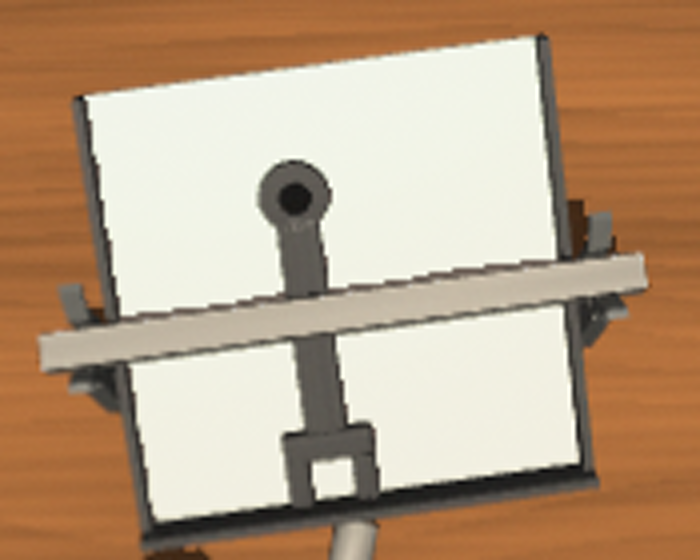

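View pics/board.png

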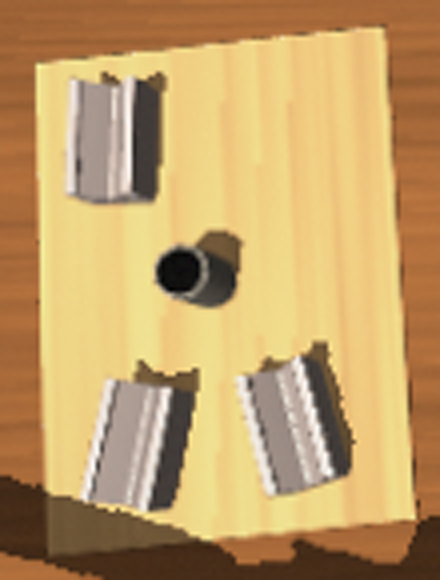

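Rack crop: the bar's top goes from (40,337)/(42,371) to (642,254)/(646,288), and the ramp's upper corners are at (88,97) and (538,38). Board crop: the corners of the three block tops can be read. I'll convert all of these to world positions.

Run:
```python
from h import *
np.set_printoptions(precision=4,suppress=True)
rk=lambda u,v,z:px2w("top",225+(u+.5)/4-.5,185+(v+.5)/4-.5,z)
bd=lambda u,v,z:px2w("top",120+(u+.5)/4-.5,225+(v+.5)/4-.5,z)
L=(rk(40,337,.128)+rk(42,371,.128))/2; Rr=(rk(642,254,.128)+rk(646,288,.128))/2
c=(L+Rr)/2; d=L-Rr; yaw=np.arctan2(-d[0],d[1]); print("bar",L,Rr,c,np.linalg.norm(d),"yaw",np.degrees(yaw))
ux=np.array([np.cos(yaw),np.sin(yaw),0]);uy=np.array([-ux[1],ux[0],0]); o=c+.025*ux
def rf(p): return np.array([(p-o)@ux,(p-o)@uy,p[2]])
a,b=rk(88,97,.1357),rk(538,38,.1357);print("ramp top corners rack frame",rf(a),rf(b),"yaw",np.degrees(np.arctan2(-(a-b)[0],(a-b)[1])))
a,b=rk(153,523,.057),rk(580,464,.057);print("stop inner top?",rf(a),rf(b))
print("spanner ring",rf(rk(294,197,.12)),"shank@bar-low",rf(rk(319,345,.09)),"jaw",rf(rk(330,440,.06)), "o",o[:2])
for n,q in dict(A=[(72,82),(133,78),(128,198),(68,193)],B=[(110,380),(170,384),(150,510),(85,498)],C=[(238,378),(300,357),(330,480),(270,495)]).items():
    P=np.array([bd(*k,.049)[:2] for k in q]);ax=(P[0]+P[1]-P[2]-P[3])/2;w=(P[0]+P[3]-P[1]-P[2])/2
    print(n,P.mean(0),"len",np.linalg.norm(ax),"w",np.linalg.norm(w),"yaw",np.degrees(np.arctan2(ax[1],ax[0])))
for q in [(402,217),(487,210),(508,346),(420,355)]:print("mat",px2w("top",*q,.004))
print("offcut",bd(181,271,.064))
print("tin",px2w("top",266,341,.06),"cup",px2w("top",273,153,.09),"oil",px2w("top",362,150,.13), "wood",px2w("top",200,185,.05))
```

```text
bar [0.5176 0.1727 0.128 ] [ 0.5548 -0.1531  0.128 ] [0.5362 0.0098 0.128 ] 0.32791241053354375 yaw 6.511669118282152
ramp top corners rack frame [0.1119 0.1232 0.1357] [ 0.1114 -0.127   0.1357] yaw 6.393536118044138
stop inner top? [-0.1168  0.1224  0.057 ] [-0.1175 -0.1215  0.057 ]
spanner ring [0.0441 0.0185 0.12  ] shank@bar-low [-0.0345  0.016   0.09  ] jaw [-0.0845  0.0172  0.06  ] o [0.561  0.0126]
A [0.5687 0.4015] len 0.06921483964132695 w 0.03643539895931957 yaw 1.1301020155856711
B [0.3915 0.3754] len 0.06895205045399742 w 0.03674480566950263 yaw -8.318609272934909
C [0.3989 0.2861] len 0.07031742961476574 w 0.03594218801088126 yaw 16.27028241502477
mat [ 0.6683 -0.219   0.004 ]
mat [ 0.6818 -0.4371  0.004 ]
mat [ 0.3448 -0.4529  0.004 ]
mat [ 0.3322 -0.2399  0.004 ]
offcut [0.4871 0.3443 0.064 ]
tin [0.374  0.1138 0.06  ] cup [0.8094 0.094  0.09  ] oil [ 0.794  -0.1131  0.13  ] wood [0.7485 0.2758 0.05  ]
```

```bash
python3 -m jog '[[[0.5,0.13,-0.19,0,-0.694],[0.5,0.13,-0.19,0,-0.694],[0.5,0.13,-0.19,0,-0.694],[0.5,0.13,-0.19,0,-0.694],[0.5,0.13,-0.19,0,-0.694],[0.5,0.13,-0.19,0,-0.694],[0.5,0.13,-0.19,0,-0.694],[0.5,0.13,-0.19,0,-0.694],[0.5,0.13,-0.19,0,-0.694],[0.5,0.13,-0.19,0,-0.694]]]' 40
python3 -m jog '[[[0.5,0.13,-0.19,0,-0.694],[0.5,0.13,-0.19,0,-0.694],[0.5,0.13,-0.19,0,-0.694],[0.5,0.13,-0.19,0,-0.694],[0.5,0.13,-0.19,0,-0.694],[0.5,0.13,-0.19,0,-0.694],[0.5,0.13,-0.19,0,-0.694],[0.5,0.13,-0.19,0,-0.694],[0.5,0.13,-0.19,0,-0.694],[0.5,0.13,-0.19,0,-0.694]]]'
cat >> h.py <<'E'
def go(x,y,z,psi):
    "remaining shift to target: world mm and full-scale units; psi=tool y angle (deg, mod 180)"
    s=r.read_state();p=np.array(s["position"]);M=R.from_rotvec(s["tool_rot"]).as_matrix()
    a=np.degrees(np.arctan2(M[1,1],M[0,1]));d=np.array([x,y,z])-p;t=(psi-a+90)%180-90
    print("pos",p.round(4),"psi",round(a,2),"| need units",(d/.15).round(3),"turn units",round(t/5,3),"F",np.round(s["wrist_force"],1),"open",round(s["opening"],3),"grip",np.round(s["gripper_force"],1),"t",s["clock"])
E
python3 -c "
from h import *
go(.5362,.0098,.106,6.5)"
```

```text
clock: 1.1
position: [0.3413, 0.2955, 0.1984]
tool_rot: [-1.301, -2.859, 0.001]
wrist_force: [0.1, 0.6, -0.6]
opening: 0.499
gripper_force: 0.0
clock: 2.1
position: [0.5363, 0.0106, 0.1983]
tool_rot: [-2.094, -2.341, 0.001]
wrist_force: [-0.6, 0.7, 0.1]
opening: 0.501
gripper_force: 0.0
pos [0.5363 0.0106 0.1983] psi 6.36 | need units [-0.    -0.006 -0.615] turn units 0.028 F [-0.6  0.7  0.1] open 0.501 grip 0.0 t 2.1
```

```bash
python3 -m jog '[[[0.5,0,-0.006,-0.077,0.028],[0.5,0,0,-0.077,0],[0.5,0,0,-0.077,0],[0.5,0,0,-0.077,0],[0.5,0,0,-0.077,0],[0.5,0,0,-0.077,0],[0.5,0,0,-0.077,0],[0.5,0,0,-0.077,0],[0.5,0,0,0,0],[0.5,0,0,0,0]]]'
python3 -m jog '[[[1,0,0,0,0],[1,0,0,0,0],[1,0,0,0,0],[1,0,0,0,0],[1,0,0,0,0],[1,0,0,0,0],[1,0,0,0,0],[1,0,0,0,0],[1,0,0,0,0],[1,0,0,0,0]]]' 40
python3 -c "
from h import *
go(.5362,.0098,.255,6.5)"
```

```text
clock: 3.1
position: [0.5359, 0.011, 0.1059]
tool_rot: [-2.088, -2.346, 0.001]
wrist_force: [0.6, 0.5, -0.0]
opening: 0.506
gripper_force: 0.0
clock: 4.1
position: [0.536, 0.011, 0.1062]
tool_rot: [-2.089, -2.347, 0.0]
wrist_force: [-0.1, -0.5, -1.0]
opening: 0.006
gripper_force: 0.0
pos [0.536  0.011  0.1062] psi 6.66 | need units [ 0.002 -0.008  0.992] turn units -0.032 F [-0.1 -0.5 -1. ] open 0.006 grip 0.0 t 4.1
```

Run:
```python
from h import *
i=read_camera("scene");cv2.imwrite("pics/s1.png",cv2.resize(i[130:330,180:440],None,fx=3,fy=3,interpolation=cv2.INTER_CUBIC))
```

```text
(no output)
```

View pics/s1.png

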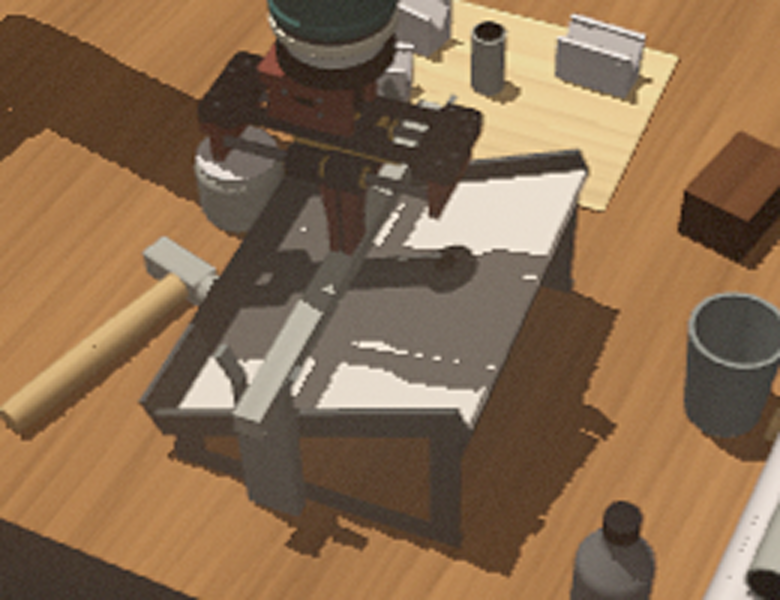

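The crop shows the bar still in its brackets and the fingers shut at about (345,250), seemingly above or beside it. I'll project the reported TCP and the bar into this picture to compare.

Run:
```python
from h import *
s=r.read_state();p=np.array(s["position"]);print(p,s["tool_rot"])
sc=lambda q:((q-[180,130])*3).round(0)
print("tcp",sc(w2px("scene",p)),"tcp+.08",sc(w2px("scene",p+[0,0,.08])))
for y in(-.165,0,.1):
  a=np.radians(6.5);c=np.array([.5362-y*np.sin(a),.0098+y*np.cos(a),.128]);print("bar top",y,sc(w2px("scene",c)),"bottom",sc(w2px("scene",c-[0,0,.02])))
print("mat scene",w2px("scene",[[.6683,-.219,.004],[.3448,-.4529,.004]]),"want (298,352),(91,380)")
```

```text
[0.53597408 0.01104076 0.10620796] [-2.08864230e+00 -2.34658344e+00  1.31978741e-04]
tcp [[349. 263.]] tcp+.08 [[344. 182.]]
bar top -0.165 [[246. 417.]] bottom [[249. 435.]]
bar top 0 [[347. 243.]] bottom [[348. 263.]]
bar top 0.1 [[400. 153.]] bottom [[400. 173.]]
mat scene [[299.45209947 351.98400236]
 [ 90.07223447 379.23034234]] want (298,352),(91,380)
```

Run:
```python
from h import *
i=read_camera("scene");j=read_camera("top")
a=cv2.resize(i[165:240,260:340],(400,375),interpolation=cv2.INTER_CUBIC);b=cv2.resize(j[225:300,270:350],(400,375),interpolation=cv2.INTER_CUBIC)
o=np.hstack([a,b]);cv2.imwrite("pics/s2.png",np.clip(o.astype(float)*1.8,0,255).astype(np.uint8))
```

```text
(no output)
```

View pics/s2.png

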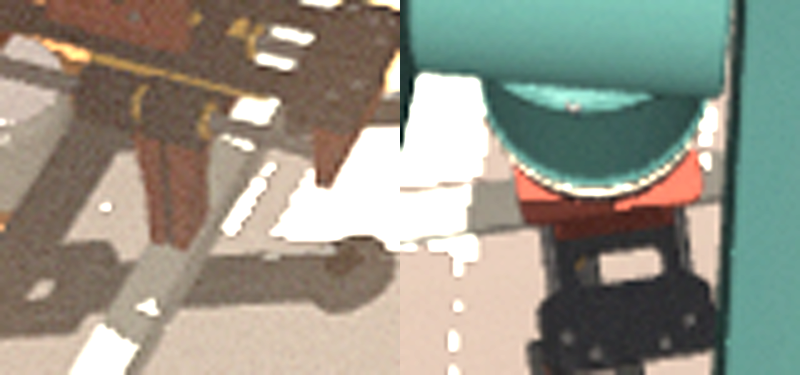

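The fingers are shut and end on the bar's line, although the reported TCP is at the height of its underside. I'll raise the tool clear and triangulate the fingertip with both cameras to check the tool calibration.

```bash
python3 -m jog '[[[1,0,0,0.1,0],[1,0,0,0.2,0],[1,0,0,0.2,0],[1,0,0,0.2,0],[1,0,-0.3,0,0],[1,0,-0.3,0,0],[1,0,-0.3,0,0],[1,0,-0.3,0,0],[1,0,-0.3,0,0],[1,0,-0.3,0,0]]]'
python3 -m jog '[[[1,0.1,-0.2,-0.2,0],[1,0.1,-0.2,-0.2,0],[1,0.1,0,-0.2,0],[1,0.1,0,-0.2,0],[1,0.1,0,-0.2,0],[1,0.1,0,0,0],[1,0,0,0,0],[1,0,0,0,0],[1,0,0,0,0],[1,0,0,0,0]]]'
python3 - <<'E'
from h import *
s=r.read_state();p=np.array(s["position"]);print(p,s["wrist_force"])
T=[]
for n in("scene","top"):
    i=read_camera(n);u,v=w2px(n,p)[0];print(n,u,v);x0=int(np.clip(u-50,0,540));y0=int(np.clip(v-60,0,360));print(x0,y0)
    T.append(cv2.resize(i[y0:y0+120,x0:x0+100],(400,480),interpolation=cv2.INTER_CUBIC))
cv2.imwrite("pics/tip.png",np.clip(np.hstack(T)*1.5,0,255).astype(np.uint8))
E
```

```text
clock: 5.25
position: [0.5357, -0.2608, 0.2113]
tool_rot: [2.089, 2.347, 0.0]
wrist_force: [0.4, 0.1, 0.2]
opening: 0.006
gripper_force: 0.0
clock: 6.25
position: [0.6257, -0.3192, 0.0622]
tool_rot: [2.088, 2.346, 0.0]
wrist_force: [0.0, 0.1, -0.2]
opening: 0.009
gripper_force: 0.0
[ 0.62570915 -0.31923649  0.06222997] [ 0.03043806  0.13364426 -0.15848817]
scene 250.10280749583916 370.8769850886017
200 310
top 449.7393520079013 226.64481358060968
399 166
```

View pics/tip.png

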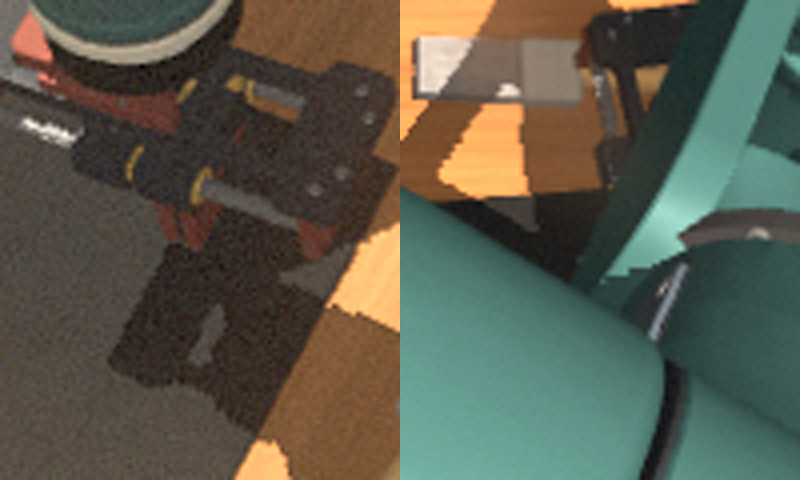

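Both fingertips are shut at about (247,371) in the scene image, where the reported TCP projects, so the tool calibration is sound. Next I'll check whether the bar moved.

Run:
```python
from h import *
i=read_camera("scene");cv2.imwrite("pics/s3_full.png",i);j=read_camera("top");cv2.imwrite("pics/t3_full.png",j)
i0=cv2.imread("pics/scene0.png")
f=lambda k:cv2.resize(k[155:305,225:385],(400,375),interpolation=cv2.INTER_CUBIC)
g=lambda k:cv2.resize(k[185:325,225:400],(400,320),interpolation=cv2.INTER_CUBIC)
cv2.imwrite("pics/cmp.png",np.hstack([f(i0),f(i)]))
for n,a,b in(("scene",i0,i),("top",cv2.imread("pics/top0.png"),j)):
    R0=(slice(155,305),slice(225,385)) if n=="scene" else (slice(190,320),slice(225,400))
    d=cv2.absdiff(a,b).max(2)[R0];ys,xs=np.where(d>60);print(n,len(xs),xs.min()+R0[1].start if len(xs) else None,xs.max()+R0[1].start if len(xs) else None)
```

```text
scene 6074 225 337
top 12158 263 399
```

View pics/cmp.png

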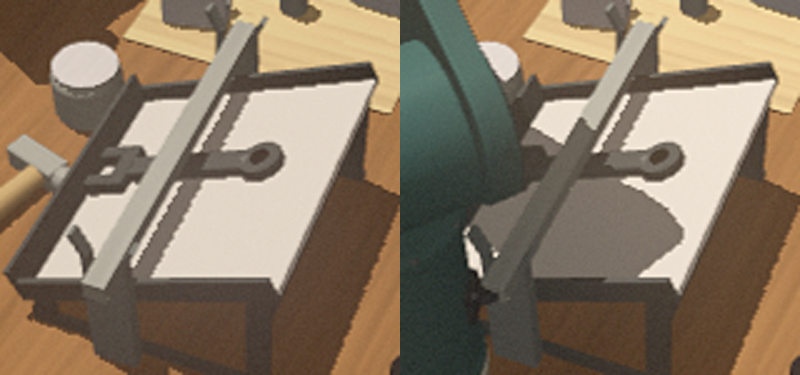

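The bar hasn't moved, so the fingertips must have been above it. That makes the reported height suspect, and I can test it by feeling for the mat, whose surface is at 4 mm.

```bash
python3 -m jog '[[[1,0,0,-0.05,0],[1,0,0,-0.05,0],[1,0,0,-0.04,0],[1,0,0,-0.03,0],[1,0,0,-0.02,0],[1,0,0,0,0],[1,0,0,0,0],[1,0,0,0,0],[1,0,0,0,0],[1,0,0,0,0]]]' | egrep 'posi|wrist'
python3 -m jog '[[[1,0,0,-0.01,0],[1,0,0,-0.01,0],[1,0,0,-0.01,0],[1,0,0,0,0],[1,0,0,0,0],[1,0,0,0,0],[1,0,0,0,0],[1,0,0,0,0],[1,0,0,0,0],[1,0,0,0,0]]]'| egrep 'posi|wrist'
```

```text
position: [0.6261, -0.3191, 0.033]
wrist_force: [0.3, 0.6, -0.0]
position: [0.626, -0.319, 0.0283]
wrist_force: [0.0, 0.3, 0.1]
```

Run:
```python
from h import *
i=read_camera("scene");p=np.array(r.read_state()["position"]);print(p,w2px("scene",p),w2px("scene",[p[0],p[1],.004]))
u,v=map(int,w2px("scene",p)[0]);print(u-40,v-60)
cv2.imwrite("pics/s4.png",np.clip(cv2.resize(i[v-60:v+30,u-40:u+40],None,fx=6,fy=6,interpolation=cv2.INTER_CUBIC)*2.2,0,255).astype(np.uint8))
```

```text
[ 0.62600233 -0.31895509  0.02825428] [[252.32593508 379.33119844]] [[253.68806126 385.12950932]]
212 319
```

View pics/s4.png

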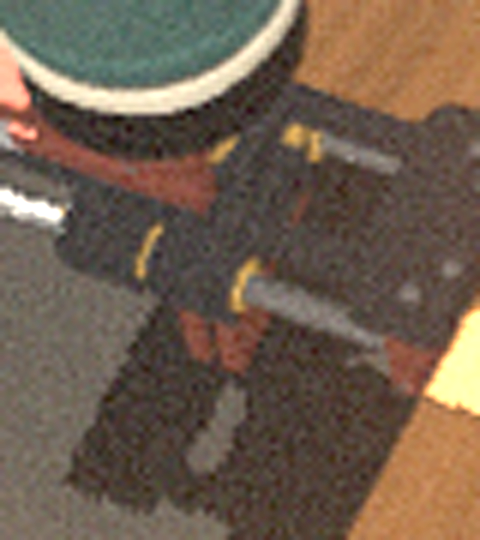

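The fingertips are at about (249,380) against a projected (252,379), which doesn't settle the height. I'll keep feeling downward.

```bash
for k in 1; do python3 -m jog '[[[1,0,0,-0.01,0],[1,0,0,-0.01,0],[1,0,0,-0.01,0],[1,0,0,-0.01,0],[1,0,0,0,0],[1,0,0,0,0],[1,0,0,0,0],[1,0,0,0,0],[1,0,0,0,0],[1,0,0,0,0]]]'| egrep 'posi|wrist'; done
python3 -m jog '[[[1,0,0,-0.01,0],[1,0,0,-0.01,0],[1,0,0,-0.01,0],[1,0,0,0,0],[1,0,0,0,0],[1,0,0,0,0],[1,0,0,0,0],[1,0,0,0,0],[1,0,0,0,0],[1,0,0,0,0]]]'| egrep 'posi|wrist'
```

```text
position: [0.626, -0.319, 0.0223]
wrist_force: [0.2, 0.1, 0.6]
position: [0.626, -0.319, 0.0177]
wrist_force: [0.2, -0.2, 0.0]
```

```bash
python3 -m jog '[[[1,0,0,-0.01,0],[1,0,0,-0.01,0],[1,0,0,-0.01,0],[1,0,0,0,0],[1,0,0,0,0],[1,0,0,0,0],[1,0,0,0,0],[1,0,0,0,0],[1,0,0,0,0],[1,0,0,0,0]]]'| egrep 'posi|wrist'
python3 -m jog '[[[1,0,0,-0.01,0],[1,0,0,-0.01,0],[1,0,0,-0.01,0],[1,0,0,0,0],[1,0,0,0,0],[1,0,0,0,0],[1,0,0,0,0],[1,0,0,0,0],[1,0,0,0,0],[1,0,0,0,0]]]'| egrep 'posi|wrist'
```

```text
position: [0.626, -0.319, 0.0133]
wrist_force: [0.1, 0.1, -0.8]
position: [0.626, -0.319, 0.0087]
wrist_force: [0.6, -0.2, 0.3]
```

No contact yet. The tip could really be higher than reported, so I'll go on down in small steps.

```bash
python3 -m jog '[[[1,0,0,-0.01,0],[1,0,0,-0.01,0],[1,0,0,-0.01,0],[1,0,0,0,0],[1,0,0,0,0],[1,0,0,0,0],[1,0,0,0,0],[1,0,0,0,0],[1,0,0,0,0],[1,0,0,0,0]]]'| egrep 'posi|wrist'
python3 -m jog '[[[1,0,0,-0.01,0],[1,0,0,-0.005,0],[1,0,0,0,0],[1,0,0,0,0],[1,0,0,0,0],[1,0,0,0,0],[1,0,0,0,0],[1,0,0,0,0],[1,0,0,0,0],[1,0,0,0,0]]]'| egrep 'posi|wrist'
```

```text
position: [0.626, -0.319, 0.0042]
wrist_force: [0.1, 0.2, 0.2]
position: [0.626, -0.319, 0.002]
wrist_force: [-0.0, 0.1, 0.6]
```

```bash
python3 -m jog '[[[1,0,0,-0.01,0],[1,0,0,-0.01,0],[1,0,0,-0.01,0],[1,0,0,0,0],[1,0,0,0,0],[1,0,0,0,0],[1,0,0,0,0],[1,0,0,0,0],[1,0,0,0,0],[1,0,0,0,0]]]'| egrep 'posi|wrist'
python3 - <<'E'
from h import *
s=r.read_state();print(s["joint_efforts"],s["moment"])
i=read_camera("scene");p=np.array(s["position"]);u,v=map(int,w2px("scene",p)[0]);print(u-40,v-60)
cv2.imwrite("pics/s5.png",np.clip(cv2.resize(i[v-60:v+30,u-40:u+40],None,fx=6,fy=6,interpolation=cv2.INTER_CUBIC)*2.2,0,255).astype(np.uint8))
E
```

```text
position: [0.626, -0.319, -0.0025]
wrist_force: [-0.9, 0.0, -0.6]
[-1.04823470e-03 -6.65599251e+01 -2.15352702e+01  3.92142066e-02
  5.88728394e-02 -6.16799497e-06] [-0.06398111  0.0483029  -0.05275943]
214 326
```

View pics/s5.png

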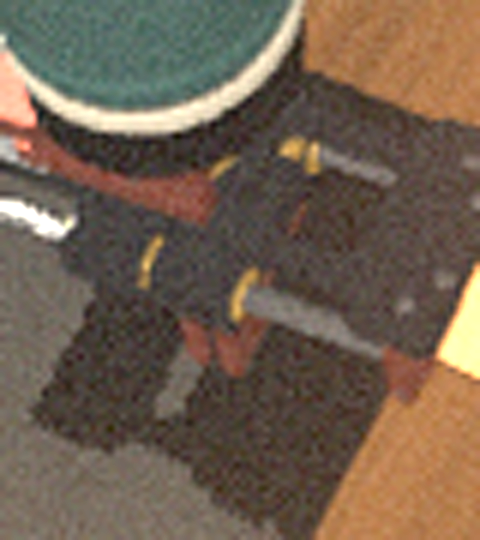

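The tip at about (250,387) still shows a gap to its shadow, so it isn't touching. I'll continue until contact.

```bash
for k in 1 ; do python3 -m jog '[[[1,0,0,-0.01,0],[1,0,0,-0.01,0],[1,0,0,-0.01,0],[1,0,0,-0.01,0],[1,0,0,0,0],[1,0,0,0,0],[1,0,0,0,0],[1,0,0,0,0],[1,0,0,0,0],[1,0,0,0,0]]]'| egrep 'posi|wrist'; done
python3 -m jog '[[[1,0,0,-0.01,0],[1,0,0,-0.01,0],[1,0,0,0,0],[1,0,0,0,0],[1,0,0,0,0],[1,0,0,0,0],[1,0,0,0,0],[1,0,0,0,0],[1,0,0,0,0],[1,0,0,0,0]]]'| egrep 'posi|wrist'
```

```text
position: [0.626, -0.319, -0.0085]
wrist_force: [0.4, -0.2, 0.0]
position: [0.626, -0.319, -0.0115]
wrist_force: [0.6, -0.6, 0.2]
```

```bash
python3 -m jog '[[[1,0,0,-0.01,0],[1,0,0,-0.01,0],[1,0,0,-0.01,0],[1,0,0,0,0],[1,0,0,0,0],[1,0,0,0,0],[1,0,0,0,0],[1,0,0,0,0],[1,0,0,0,0],[1,0,0,0,0]]]'| egrep 'posi|wrist'
python3 -m jog '[[[1,0,0,-0.01,0],[1,0,0,-0.01,0],[1,0,0,0,0],[1,0,0,0,0],[1,0,0,0,0],[1,0,0,0,0],[1,0,0,0,0],[1,0,0,0,0],[1,0,0,0,0],[1,0,0,0,0]]]'| egrep 'posi|wrist'
```

```text
position: [0.626, -0.3189, -0.016]
wrist_force: [-0.1, -0.1, -0.0]
position: [0.626, -0.3189, -0.019]
wrist_force: [0.4, 0.7, -0.4]
```

```bash
python3 -m jog '[[[1,0,0,-0.01,0],[1,0,0,-0.01,0],[1,0,0,-0.01,0],[1,0,0,0,0],[1,0,0,0,0],[1,0,0,0,0],[1,0,0,0,0],[1,0,0,0,0],[1,0,0,0,0],[1,0,0,0,0]]]'| egrep 'posi|wrist'
```

```text
position: [0.6262, -0.3191, -0.0198]
wrist_force: [-6.7, 4.2, 26.0]
```

Run:
```python
from h import *
s=r.read_state();p=np.array(s["position"]);q=s["qpos"];print(p,np.round(q,4))
i=read_camera("scene");j=read_camera("top")
u,v=map(int,w2px("scene",p)[0]);print(u-40,v-70,w2px("scene",p))
a=cv2.resize(i[v-70:v+20,u-40:u+40],(480,540),interpolation=cv2.INTER_CUBIC)
cv2.imwrite("pics/s6.png",np.clip(a*2.2,0,255).astype(np.uint8))
```

```text
[ 0.62621991 -0.31910576 -0.01976446] [-5.693e-01  7.254e-01  1.448e+00 -3.000e-04  9.672e-01 -6.856e-01]
215 320 [[255.02725486 390.71612549]]
```

View pics/s6.png

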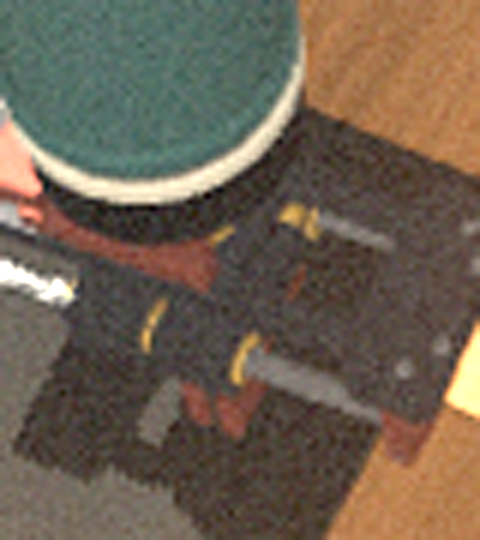

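Contact came at a reported z of about -0.0195 on a mat at 0.004, with the tip at about (251,392). The reported height is therefore about 23.7 mm too low. I'll work out the xy offset from the tip pixels at both poses.

Run:
```python
from h import *
print(px2w("scene",251.3,392,.004)-[.6262,-.3191,-.0195])
print(px2w("scene",250,386.9,.0215)-[.6262,-.319,-.0025])
print(px2w("scene",248.7,380,.0523)-[.626,-.319,.0283])
print(px2w("scene",247,371.7,.0862)-[.6257,-.3192,.0622])
print(px2w("scene",295,214.6,.130)-[.536,.011,.1062])
```

```text
[ 0.00319488 -0.01336767  0.0235    ]
[ 0.0016872  -0.01207376  0.024     ]
[ 0.00344738 -0.01260661  0.024     ]
[ 0.00489374 -0.01271299  0.024     ]
[ 0.00474445 -0.01235736  0.0238    ]
```

```bash
python3 -m jog '[[[0.5,0,0,0.05,0],[0.5,0,0,0.2,0],[0.5,0,0,0.3,0],[0.5,0,0,0.3,0],[0.5,0,0,0.3,0],[0.5,0,0,0.3,0],[0.5,0,0,0,0],[0.5,0,0,0,0],[0.5,0,0,0,0],[0.5,0,0,0,0]]]'
python3 -c "
from h import *
i=read_camera('top');cv2.imwrite('pics/t7.png',i);p=np.array(r.read_state()['position']);print(w2px('top',p),w2px('top',p+[0,0,.0237]))"
```

```text
clock: 21.65
position: [0.6247, -0.3182, 0.1916]
tool_rot: [-2.086, -2.344, 0.001]
wrist_force: [-0.2, -0.2, 0.2]
opening: 0.498
gripper_force: 0.0
[[466.79365887 211.23151428]] [[470.48204553 207.8888164 ]]
```

The offset is the same at both poses: true = reported + (0.004, -0.0126, 0.0238) m. I'll build that into the helper and go back to the bar.

```bash
cat >> h.py <<'E'
OFF=np.array([.0037,-.0126,.0238])
_go=go
def go(x,y,z,psi): _go(x-OFF[0],y-OFF[1],z-OFF[2],psi)
E
python3 -m jog '[[[0.5,-0.06,0.2,0.02,0],[0.5,-0.06,0.22,0.02,0],[0.5,-0.06,0.22,0,0],[0.5,-0.06,0.22,0,0],[0.5,-0.06,0.22,0,0],[0.5,-0.06,0.22,0,0],[0.5,-0.06,0.22,0,0],[0.5,-0.06,0.22,0,0],[0.5,-0.06,0.22,0,0],[0.5,-0.06,0.22,0,0]]]' | grep posi
python3 -c "
from h import *
go(.5362,.0098,.106,6.45)"
```

```text
position: [0.5348, 0.0093, 0.1989]
pos [0.5348 0.0093 0.1989] psi 6.64 | need units [-0.015  0.087 -0.778] turn units -0.039 F [0.7 0.9 0. ] open 0.5 grip 0.0 t 22.7
```

```bash
python3 -m jog '[[[0.5,-0.015,0.087,-0.05,-0.039],[0.5,0,0,-0.05,0],[0.5,0,0,-0.1,0],[0.5,0,0,-0.1,0],[0.5,0,0,-0.1,0],[0.5,0,0,-0.1,0],[0.5,0,0,0,0],[0.5,0,0,0,0],[0.5,0,0,0,0],[0.5,0,0,0,0]]]'
python3 -c "
from h import *
go(.5362,.0098,.106,6.45)"
```

```text
clock: 23.7
position: [0.5345, 0.0207, 0.1256]
tool_rot: [2.092, 2.342, 0.001]
wrist_force: [-0.9, 0.7, 0.4]
opening: 0.498
gripper_force: 0.0
pos [0.5345 0.0207 0.1256] psi 6.45 | need units [-0.013  0.011 -0.29 ] turn units 0.001 F [-0.9  0.7  0.4] open 0.498 grip 0.0 t 23.7
```

```bash
python3 -m jog '[[[0.5,-0.013,0.011,-0.04,0],[0.5,0,0,-0.05,0],[0.5,0,0,-0.05,0],[0.5,0,0,-0.05,0],[0.5,0,0,-0.05,0],[0.5,0,0,-0.05,0],[0.5,0,0,0,0],[0.5,0,0,0,0],[0.5,0,0,0,0],[0.5,0,0,0,0]]]' | egrep 'posi|wrist'
python3 -m jog '[[[1,0,0,0,0],[1,0,0,0,0],[1,0,0,0,0],[1,0,0,0,0],[1,0,0,0,0],[1,0,0,0,0],[1,0,0,0,0],[1,0,0,0,0],[1,0,0,0,0],[1,0,0,0,0]]]' 45
python3 -c "
from h import *
go(.5362,.0098,.106,6.45)"
```

```text
position: [0.5322, 0.0227, 0.0818]
wrist_force: [0.6, -0.4, 0.2]
clock: 25.7
position: [0.5323, 0.0227, 0.0816]
tool_rot: [2.092, 2.343, 0.001]
wrist_force: [2.7, 1.8, 1.4]
opening: 0.222
gripper_force: 45.0
pos [0.5323 0.0227 0.0816] psi 6.46 | need units [ 0.002 -0.002  0.004] turn units -0.002 F [2.7 1.8 1.4] open 0.222 grip 45.0 t 25.7
```

The bar is gripped (opening about 19.5 mm). Lift it straight up and carry it to the mat.

```bash
python3 -m jog '[[[1,0,0,0.05,0],[1,0,0,0.1,0],[1,0,0,0.13,0],[1,0,0,0.13,0],[1,0,0,0.13,0],[1,0,0,0.13,0],[1,0,0,0.13,0],[1,0,0,0.13,0],[1,0,0,0.13,0],[1,0,0,0.13,0]]]'
python3 -m jog '[[[1,-0.009,-0.132,0,-0.934],[1,-0.009,-0.132,0,-0.934],[1,-0.009,-0.132,0,-0.934],[1,-0.009,-0.132,0,-0.934],[1,-0.009,-0.132,0,-0.934],[1,-0.009,-0.132,0,-0.934],[1,-0.009,-0.132,0,-0.934],[1,-0.009,-0.132,0,-0.934],[1,-0.009,-0.132,0,-0.934],[1,-0.009,-0.132,0,-0.934]]]' | egrep 'posi|grip'
python3 -m jog '[[[1,-0.009,-0.132,0,-0.934],[1,-0.009,-0.132,0,-0.934],[1,-0.009,-0.132,0,-0.934],[1,-0.009,-0.132,0,-0.934],[1,-0.009,-0.132,0,-0.934],[1,-0.009,-0.132,0,-0.934],[1,-0.009,-0.132,0,-0.934],[1,-0.009,-0.132,0,-0.934],[1,-0.009,-0.132,0,-0.934],[1,-0.009,-0.132,0,-0.934]]]' | egrep 'posi|grip'
python3 -c "
from h import *
go(.51,-.387,.0055,-86.9)"
```

```text
clock: 26.7
position: [0.5299, 0.0228, 0.2602]
tool_rot: [-2.091, -2.341, 0.004]
wrist_force: [-0.2, -0.6, -2.7]
opening: 0.226
gripper_force: 45.0
position: [0.5165, -0.1753, 0.2593]
gripper_force: 45.0
position: [0.5033, -0.3729, 0.2592]
gripper_force: 45.0
pos [ 0.5033 -0.3729  0.2592] psi -87.14 | need units [ 0.02 -0.01 -1.85] turn units 0.048 F [ 0.  -0.2 -3.4] open 0.224 grip 45.0 t 28.7
```

```bash
python3 -m jog '[[[1,0.02,-0.01,-0.155,0.048],[1,0,0,-0.155,0],[1,0,0,-0.155,0],[1,0,0,-0.155,0],[1,0,0,-0.155,0],[1,0,0,-0.155,0],[1,0,0,-0.155,0],[1,0,0,-0.155,0],[1,0,0,-0.155,0],[1,0,0,-0.155,0]]]' | egrep 'posi|wrist'
python3 -m jog '[[[1,0,0,-0.1,0],[1,0,0,-0.06,0],[1,0,0,-0.04,0],[1,0,0,-0.03,0],[1,0,0,-0.03,0],[1,0,0,-0.02,0],[1,0,0,-0.01,0],[1,0,0,0,0],[1,0,0,0,0],[1,0,0,0,0]]]'
python3 -c "
from h import *
go(.51,-.387,.0055,-86.9)"
```

```text
position: [0.5065, -0.3736, 0.0261]
wrist_force: [0.1, -0.4, -3.4]
clock: 30.7
position: [0.508, -0.3749, -0.0158]
tool_rot: [3.14, 0.091, 0.001]
wrist_force: [-1.2, -0.9, -2.9]
opening: 0.227
gripper_force: 45.0
pos [ 0.508  -0.3749 -0.0158] psi -86.7 | need units [-0.011  0.003 -0.017] turn units -0.04 F [-1.2 -0.9 -2.9] open 0.227 grip 45.0 t 30.7
```

```bash
python3 -m jog '[[[1,0,0,-0.017,0],[1,0,0,0,0],[0.6,0,0,0,0],[0.6,0,0,0,0],[0.6,0,0,0,0],[0.5,0,0,0,0],[0.5,0,0,0,0],[0.5,0,0,0,0],[0.5,0,0,0.05,0],[0.5,0,0,0.1,0]]]'
python3 -m jog '[[[0.5,0,0,0.3,0],[0.5,0,0,0.3,0],[0.5,0,0,0.3,0],[0.5,0,0,0.3,0],[0.5,0,0.3,0.05,0],[0.5,0,0.3,0,0],[0.5,0,0.3,0,0],[0.5,0,0.3,0,0],[0.5,0,0.3,0,0.3],[0.5,0,0.3,0,0.4]]]' | egrep 'posi|grip'
python3 -m jog '[[[0.5,0.02,0.25,0,0],[0.5,0.03,0.25,0,0],[0.5,0.03,0.25,0,0],[0.5,0.03,0.08,0,0],[0.5,0.03,0.05,0,0],[0.5,0,0,0,0],[0.5,0,0,0,0],[0.5,0,0,0,0],[0.5,0,0,0,0],[0.5,0,0,0,0]]]' | egrep 'posi|grip'
python3 -c "
from h import *
go(.5349,.0269,.0795,-83.5)"
```

```text
clock: 31.7
position: [0.507, -0.374, 0.0037]
tool_rot: [-3.139, -0.09, 0.003]
wrist_force: [0.5, 0.7, -0.2]
opening: 0.498
gripper_force: 0.0
position: [0.5077, -0.1031, 0.193]
gripper_force: 0.0
position: [0.5287, 0.0265, 0.1914]
gripper_force: 0.0
pos [0.5287 0.0265 0.1914] psi -83.26 | need units [ 0.017  0.087 -0.904] turn units -0.048 F [-0.2  0.7  0.6] open 0.501 grip 0.0 t 33.7
```

```bash
python3 -m jog '[[[0.5,0.017,0.087,-0.12,-0.048],[0.5,0,0,-0.12,0],[0.5,0,0,-0.12,0],[0.5,0,0,-0.12,0],[0.5,0,0,-0.12,0],[0.5,0,0,-0.1,0],[0.5,0,0,0,0],[0.5,0,0,0,0],[0.5,0,0,0,0],[0.5,0,0,0,0]]]' | egrep 'posi|wrist'
python3 -c "
from h import *
go(.5349,.0269,.0795,-83.5)"
```

```text
position: [0.5321, 0.0402, 0.0873]
wrist_force: [-0.3, -0.5, 0.7]
pos [0.5321 0.0402 0.0873] psi -83.44 | need units [-0.006 -0.005 -0.211] turn units -0.012 F [-0.3 -0.5  0.7] open 0.502 grip 0.0 t 34.7
```

```bash
python3 -m jog '[[[0.5,-0.006,-0.005,-0.07,0],[0.5,0,0,-0.05,0],[0.5,0,0,-0.04,0],[0.5,0,0,-0.03,0],[0.5,0,0,-0.01,0],[0.5,0,0,-0.01,0],[0.5,0,0,0,0],[0.5,0,0,0,0],[0.5,0,0,0,0],[0.5,0,0,0,0]]]' | egrep 'posi|wrist'
python3 -m jog '[[[0.7,0,0,0,0],[1,0,0,0,0],[1,0,0,0,0],[1,0,0,0,0],[1,0,0,0,0],[1,0,0,0,0],[1,0,0,0,0],[1,0,0,0,0],[1,0,0,0,0],[1,0,0,0,0]]]' 50
```

```text
position: [0.5305, 0.0396, 0.055]
wrist_force: [0.1, -0.4, -0.2]
clock: 36.7
position: [0.5308, 0.0396, 0.0551]
tool_rot: [-3.136, -0.18, -0.001]
wrist_force: [1.7, -1.1, 3.9]
opening: 0.261
gripper_force: 49.9
```

```bash
python3 -m jog '[[[1,0,0,0.05,0],[1,0,0,0.1,0],[1,0,0,0.15,0],[1,0,0,0.2,0],[1,0,0,0.2,0],[1,0,0,0.2,0],[1,0,0,0.1,0],[1,0,-0.1,0,0],[1,0,-0.15,0,0],[1,0,-0.2,0,0]]]'
python3 -m jog '[[[1,-0.02,-0.2,0,0],[1,-0.02,-0.2,0,0],[1,-0.02,-0.2,0,0],[1,-0.02,-0.2,0,0],[1,-0.02,-0.2,0,0],[1,-0.02,-0.2,0,0],[1,-0.02,-0.2,0,0],[1,-0.02,-0.2,0,0],[1,0,-0.1,0,0],[1,0,0,0,0]]]' | egrep 'posi|open|wrist'
python3 -c "
from h import *
go(.505,-.292,.06,-83.5)
i=read_camera('scene');cv2.imwrite('pics/s8.png',i[80:480,20:560])"
```

```text
clock: 37.7
position: [0.5285, -0.0284, 0.2034]
tool_rot: [-3.135, -0.182, 0.006]
wrist_force: [-1.1, 0.7, -2.1]
opening: 0.265
gripper_force: 49.9
position: [0.5052, -0.2846, 0.2035]
wrist_force: [0.6, 0.7, -2.3]
opening: 0.267
pos [ 0.5052 -0.2846  0.2035] psi -83.59 | need units [-0.026  0.034 -1.116] turn units 0.019 F [ 0.6  0.7 -2.3] open 0.267 grip 49.9 t 38.7
```

View pics/s8.png

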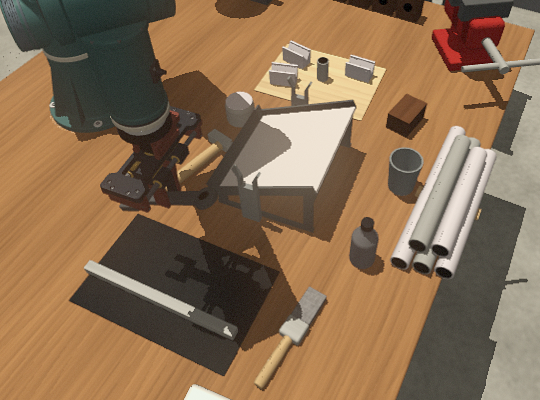

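The bar lies on the mat, running from about (90,267) to (233,332) in the crop, and the spanner is held over the mat's edge. Next I'll lower it, slacken the grip, press it flat and release.

```bash
python3 -m jog '[[[1,-0.026,0.034,-0.12,0],[1,0,0,-0.2,0],[1,0,0,-0.2,0],[1,0,0,-0.2,0],[1,0,0,-0.2,0],[1,0,0,-0.12,0],[1,0,0,-0.06,0],[1,0,0,0,0],[1,0,0,0,0],[1,0,0,0,0]]]' | egrep 'posi|wrist'
python3 -m jog '[[[1,0,0,-0.02,0],[1,0,0,-0.02,0],[1,0,0,-0.02,0],[1,0,0,-0.02,0],[1,0,0,-0.02,0],[1,0,0,-0.02,0],[1,0,0,-0.02,0],[1,0,0,0,0],[1,0,0,0,0],[1,0,0,0,0]]]' 6
```

```text
position: [0.5035, -0.2782, 0.0412]
wrist_force: [-0.3, 0.2, -2.7]
clock: 40.75
position: [0.5023, -0.2778, 0.0189]
tool_rot: [-3.136, -0.18, 0.001]
wrist_force: [-0.5, 0.8, -1.7]
opening: 0.272
gripper_force: 6.0
```

```bash
python3 -m jog '[[[1,0,0,-0.025,0],[1,0,0,-0.025,0],[1,0,0,-0.025,0],[1,0,0,-0.025,0],[1,0,0,-0.025,0],[1,0,0,-0.025,0],[1,0,0,-0.02,0],[1,0,0,-0.02,0],[1,0,0,0,0],[1,0,0,0,0]]]' | egrep 'posi|wrist'
python3 -m jog '[[[0.6,0,0,0,0],[0.6,0,0,0,0],[0.5,0,0,0,0],[0.5,0,0,0,0],[0.5,0,0,0,0],[0.5,0,0,0.05,0],[0.5,0,0,0.1,0],[0.5,0,0,0.3,0],[0.5,0,0,0.3,0],[0.5,0,0,0.3,0]]]' 45
python3 -m jog '[[[0.3,0,0.3,0.3,0],[0.3,0,0.3,0.2,0],[0.3,0,0.3,0.1,0],[0.3,0,0.3,0,0],[0.3,0,0.3,0,0],[0.3,0,0.3,0,0],[0.3,0,0.3,0,0],[0.3,0,0.3,0,0],[0.3,0,0.3,0,0],[0.3,0,0.3,0,0]]]' | egrep 'posi|wrist'
```

```text
position: [0.5023, -0.2778, -0.0097]
wrist_force: [0.2, -0.6, -2.5]
clock: 42.75
position: [0.5022, -0.2776, 0.1499]
tool_rot: [-3.136, -0.18, 0.0]
wrist_force: [1.8, -0.5, -0.3]
opening: 0.498
gripper_force: 0.0
position: [0.5021, 0.1609, 0.2267]
wrist_force: [1.3, 0.7, -0.2]
```

Spanner released. Before grasping I'll check numerically whether any block has moved since the first picture.

```bash
cat >> h.py <<'E'
B={"A":(.5687,.4015,1.1),"B":(.3915,.3754,-8.3),"C":(.3989,.2861,16.3)}
def moved():
    for n in("scene","top"):
        i0=cv2.imread(f"pics/{n}0.png");i=read_camera(n)
        for k,(x,y,_) in B.items():
            u,v=w2px(n,[x,y,.03])[0].round().astype(int);w=17
            t=i0[v-w:v+w,u-w:u+w];s=i[max(v-60,0):v+60,max(u-60,0):u+60]
            m=cv2.matchTemplate(s,t,cv2.TM_CCOEFF_NORMED);_,q,_,l=cv2.minMaxLoc(m)
            print(n,k,"score",round(q,2),"shift px",l[0]+max(u-60,0)-(u-w),l[1]+max(v-60,0)-(v-w))
E
python3 -c "
from h import *
moved(); go(*B['A'][:2],.014,-88.9)"
```

```text
scene A score 1.0 shift px 0 0
scene B score 0.59 shift px 0 0
scene C score 0.89 shift px 0 0
top A score 0.43 shift px 19 26
top B score 0.98 shift px 0 0
top C score 0.6 shift px 0 0
pos [0.502  0.1639 0.2266] psi -83.15 | need units [ 0.42   1.668 -1.576] turn units -1.151 F [ 1.  -0.3  0.6] open 0.705 grip 0.0 t 43.85
```

```bash
python3 -m jog '[[[0.3,0.042,0.167,0,-0.115],[0.3,0.042,0.167,0,-0.115],[0.3,0.042,0.167,0,-0.115],[0.3,0.042,0.167,0,-0.115],[0.3,0.042,0.167,0,-0.115],[0.3,0.042,0.167,0,-0.115],[0.3,0.042,0.167,0,-0.115],[0.3,0.042,0.167,0,-0.115],[0.3,0.042,0.167,0,-0.115],[0.3,0.042,0.167,0,-0.115]]]' | egrep 'posi'
python3 -m jog '[[[0.3,0,0,-0.2,0],[0.3,0,0,-0.2,0],[0.3,0,0,-0.2,0],[0.3,0,0,-0.2,0],[0.3,0,0,-0.2,0],[0.3,0,0,0,0],[0.3,0,0,0,0],[0.3,0,0,0,0],[0.3,0,0,0,0],[0.3,0,0,0,0]]]' | egrep 'posi'
python3 -c "
from h import *
go(*B['A'][:2],.014,-88.9)"
```

```text
position: [0.5661, 0.4093, 0.2264]
position: [0.5665, 0.41, 0.0778]
pos [0.5665 0.41   0.0778] psi -89.19 | need units [-0.01   0.027 -0.584] turn units 0.057 F [ 0.1 -0.6  0.4] open 0.698 grip 0.0 t 45.85
```

```bash
python3 -m jog '[[[0.3,-0.01,0.027,0,0.057],[0.3,0,0,-0.14,0],[0.3,0,0,-0.14,0],[0.3,0,0,-0.14,0],[0.3,0,0,-0.1,0],[0.3,0,0,-0.06,0],[0.3,0,0,0,0],[1,0,0,0,0],[1,0,0,0,0],[1,0,0,0,0]]]' 40
python3 -m jog '[[[1,0,0,0,0],[1,0,0,0,0],[1,0,0,0,0],[1,0,0,0,0],[1,0,0,0.05,0],[1,0,0,0.1,0],[1,0,0,0.3,0],[1,0,0,0.3,0],[1,0,0,0.3,0],[1,0,0,0.3,0]]]'
python3 -c "
from h import *
go(.5902,.0863,.135,-83.55)"
```

```text
clock: 46.85
position: [0.5645, 0.4137, -0.0102]
tool_rot: [-3.141, -0.03, -0.002]
wrist_force: [-0.7, -1.5, 0.5]
opening: 0.464
gripper_force: 1.1
clock: 47.85
position: [0.5636, 0.4139, 0.1942]
tool_rot: [-3.141, -0.03, -0.0]
wrist_force: [0.7, -0.0, -2.4]
opening: 0.456
gripper_force: 40.0
pos [0.5636 0.4139 0.1942] psi -88.89 | need units [ 0.153 -2.1   -0.553] turn units 1.068 F [ 0.7 -0.  -2.4] open 0.456 grip 40.0 t 47.85
```

```bash
python3 -m jog '[[[1,0.015,-0.1,0,0.1],[1,0.015,-0.2,0,0.1],[1,0.015,-0.22,0,0.1],[1,0.015,-0.22,0,0.1],[1,0.015,-0.22,0,0.1],[1,0.015,-0.22,0,0.1],[1,0.015,-0.22,0,0.1],[1,0.015,-0.22,0,0.1],[1,0.015,-0.22,0,0.1],[1,0.018,-0.22,0,0.168]]]' | egrep 'posi'
python3 -m jog '[[[1,0,-0.04,-0.1,0],[1,0,0,-0.1,0],[1,0,0,-0.1,0],[1,0,0,-0.06,0],[1,0,0,-0.04,0],[1,0,0,0,0],[1,0,0,0,0],[1,0,0,0,0],[1,0,0,0,0],[1,0,0,0,0]]]' | egrep 'posi|wrist'
python3 -c "
from h import *
go(.5902,.0863,.128,-83.55)"
```

```text
position: [0.5859, 0.1031, 0.1909]
position: [0.5873, 0.0987, 0.132]
wrist_force: [0.3, 1.1, -2.9]
pos [0.5873 0.0987 0.132 ] psi -83.55 | need units [-0.005  0.001 -0.185] turn units 0.001 F [ 0.3  1.1 -2.9] open 0.457 grip 40.0 t 49.85
```

```bash
python3 -m jog '[[[1,-0.005,0,-0.06,0],[1,0,0,-0.06,0],[1,0,0,-0.04,0],[1,0,0,-0.02,0],[1,0,0,-0.02,0],[1,0,0,0,0],[1,0,0,0,0],[1,0,0,0,0],[1,0,0,0,0],[1,0,0,0,0]]]' 8 | egrep 'posi|wrist|open'
python3 -m jog '[[[1,0,0,-0.02,0],[1,0,0,-0.02,0],[1,0,0,-0.01,0],[1,0,0,0,0],[1,0,0,0,0],[1,0,0,0,0],[1,0,0,0,0],[1,0,0,0,0],[1,0,0,0,0],[1,0,0,0,0]]]' 5 | egrep 'posi|wrist|open'
```

```text
position: [0.5868, 0.0987, 0.1017]
wrist_force: [0.5, 0.3, -1.7]
opening: 0.457
position: [0.5864, 0.0986, 0.094]
wrist_force: [-0.2, 0.3, -3.6]
opening: 0.453
```

```bash
python3 -m jog '[[[1,0,0,-0.01,0],[1,0,0,-0.01,0],[1,0,0,0,0],[0.35,0,0,0,0],[0.35,0,0,0,0],[0.35,0,0,0,0],[0.35,0,0,0,0],[0.35,0,0,0,0],[0.35,0,0,0,0],[0.35,0,0,0,0]]]' 5
python3 -m jog '[[[0.35,0,0,0.1,0],[0.35,0,0,0.3,0],[0.35,0,0,0.3,0],[0.35,0,0.2,0.3,0],[0.35,0,0.3,0,0],[0.35,0,0.3,0,0],[0.35,0,0.3,0,0],[0.35,0,0.3,0,0],[0.35,0,0.3,0,0],[0.35,0,0.3,0,0]]]' 40 | egrep posi
python3 - <<'E'
from h import *
moved();go(*B['C'][:2],.014,-73.7)
i=read_camera('scene');cv2.imwrite('pics/s9.png',np.clip(cv2.resize(i[110:330,200:420],None,fx=2.7,fy=2.7,interpolation=cv2.INTER_CUBIC)*1.,0,255).astype(np.uint8))
E
```

```text
clock: 52.85
position: [0.5863, 0.0986, 0.091]
tool_rot: [-3.137, -0.176, -0.0]
wrist_force: [-0.3, -0.4, -0.7]
opening: 0.648
gripper_force: 0.0
position: [0.5859, 0.3982, 0.2376]
scene A score 0.38 shift px 20 -14
scene B score 0.73 shift px 0 0
scene C score 0.43 shift px 13 -19
top A score 0.38 shift px 19 33
top B score 0.98 shift px 0 0
top C score 0.63 shift px 1 3
pos [0.5852 0.4021 0.237 ] psi -83.28 | need units [-1.267 -0.689 -1.645] turn units 1.917 F [-0.4 -1.   0.8] open 0.652 grip 0.0 t 53.95
```

View pics/s9.png

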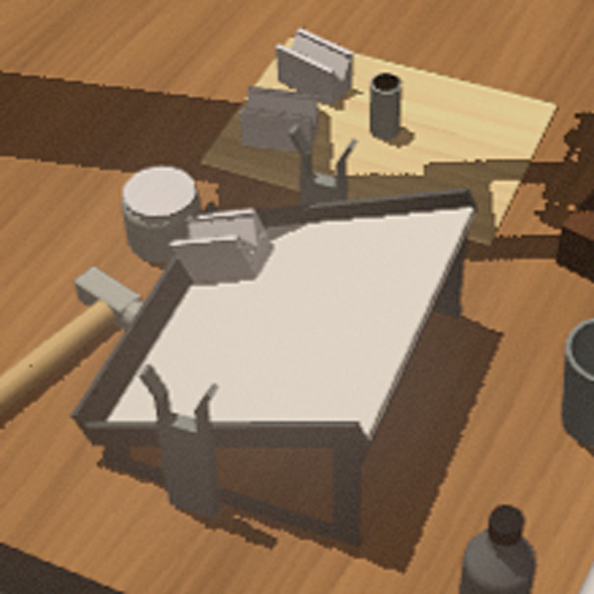

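Block A slid down and sits square against the stop, at about (222,248) in the crop. Block B is confirmed unmoved, so I'll take it next.

```bash
python3 -m jog '[[[0.3,-0.13,-0.009,0,-0.3],[0.3,-0.13,-0.009,0,-0.3],[0.3,-0.13,-0.009,0,-0.3],[0.3,-0.13,-0.009,0,-0.3],[0.3,-0.13,-0.009,0,-0.3],[0.3,-0.13,-0.009,0,-0.3],[0.3,-0.13,-0.009,0,-0.3],[0.3,-0.13,-0.009,0,-0.3],[0.3,-0.13,-0.009,0,-0.3],[0.3,-0.13,-0.009,0,-0.3]]]' | egrep 'posi'
python3 -m jog '[[[0.3,0,0,-0.2,0],[0.3,0,0,-0.2,0],[0.3,0,0,-0.2,0],[0.3,0,0,-0.2,0],[0.3,0,0,-0.2,0],[0.3,0,0,-0.1,0],[0.3,0,0,0,0],[0.3,0,0,0,0],[0.3,0,0,0,0],[0.3,0,0,0,0]]]' | egrep 'posi'
python3 -c "
from h import *
go(*B['B'][:2],.014,-98.3);moved()"
```

```text
position: [0.3906, 0.3812, 0.2376]
position: [0.3922, 0.3833, 0.0739]
pos [0.3922 0.3833 0.0739] psi -98.57 | need units [-0.029  0.031 -0.558] turn units 0.055 F [-0.4 -0.   0.4] open 0.701 grip 0.0 t 56.0
scene A score 0.37 shift px 20 -14
scene B score 0.49 shift px 0 0
scene C score 0.4 shift px 13 -19
top A score 0.37 shift px 8 35
top B score 0.32 shift px -2 4
top C score 0.49 shift px 0 0
```

```bash
python3 -m jog '[[[0.3,-0.029,0.031,0,0.055],[0.3,0,0,-0.14,0],[0.3,0,0,-0.14,0],[0.3,0,0,-0.13,0],[0.3,0,0,-0.1,0],[0.3,0,0,-0.045,0],[0.3,0,0,0,0],[1,0,0,0,0],[1,0,0,0,0],[1,0,0,0,0]]]' 40
python3 -m jog '[[[1,0,0,0,0],[1,0,0,0,0],[1,0,0,0,0],[1,0,0,0,0],[1,0,0,0.05,0],[1,0,0,0.1,0],[1,0,0,0.3,0],[1,0,0,0.3,0],[1,0,0,0.3,0],[1,0,0,0.3,0]]]'
python3 -c "
from h import *
go(.5981,.0168,.156,-83.55)"
```

```text
clock: 57.1
position: [0.387, 0.3874, -0.01]
tool_rot: [-3.133, 0.227, -0.001]
wrist_force: [-0.5, -2.7, 1.4]
opening: 0.468
gripper_force: 1.3
clock: 58.1
position: [0.3865, 0.3875, 0.194]
tool_rot: [-3.133, 0.227, -0.0]
wrist_force: [0.8, 0.6, -3.0]
opening: 0.451
gripper_force: 40.0
pos [0.3865 0.3875 0.194 ] psi -98.29 | need units [ 1.386 -2.387 -0.412] turn units 2.948 F [ 0.8  0.6 -3. ] open 0.451 grip 40.0 t 58.1
```

```bash
python3 -m jog '[[[1,0.099,-0.17,0,0.21],[1,0.099,-0.17,0,0.21],[1,0.099,-0.17,0,0.21],[1,0.099,-0.17,0,0.21],[1,0.099,-0.17,0,0.21],[1,0.099,-0.17,0,0.21],[1,0.099,-0.17,0,0.21],[1,0.099,-0.17,0,0.21],[1,0.099,-0.17,0,0.21],[1,0.099,-0.17,0,0.21]]]' | egrep 'posi'
python3 -m jog '[[[1,0.099,-0.17,0,0.21],[1,0.099,-0.17,0,0.21],[1,0.099,-0.17,0,0.21],[1,0.099,-0.17,0,0.21],[1,0,0,-0.1,0],[1,0,0,-0.1,0],[1,0,0,-0.1,0],[1,0,0,-0.1,0],[1,0,0,0,0],[1,0,0,0,0]]]' | egrep 'posi'
python3 -c "
from h import *
go(.5981,.0168,.128,-83.55);moved()"
```

```text
position: [0.5358, 0.1316, 0.1921]
position: [0.5947, 0.0307, 0.1321]
pos [0.5947 0.0307 0.1321] psi -83.59 | need units [-0.002 -0.008 -0.186] turn units 0.008 F [-0.2 -1.2 -2.2] open 0.453 grip 40.0 t 60.1
scene A score 0.37 shift px 20 -14
scene B score 0.37 shift px 7 42
scene C score 0.46 shift px -1 0
top A score 0.4 shift px 21 1
top B score 0.36 shift px 16 42
top C score 0.62 shift px -2 -8
```

```bash
python3 -m jog '[[[1,0,-0.008,-0.06,0],[1,0,0,-0.06,0],[1,0,0,-0.04,0],[1,0,0,-0.02,0],[1,0,0,-0.02,0],[1,0,0,0,0],[1,0,0,0,0],[1,0,0,0,0],[1,0,0,0,0],[1,0,0,0,0]]]' 8 | egrep 'posi|wrist|open'
python3 -m jog '[[[1,0,0,-0.02,0],[1,0,0,-0.02,0],[1,0,0,-0.01,0],[1,0,0,0,0],[1,0,0,0,0],[1,0,0,0,0],[1,0,0,0,0],[1,0,0,0,0],[1,0,0,0,0],[1,0,0,0,0]]]' 5 | egrep 'posi|wrist|open'
python3 -m jog '[[[1,0,0,-0.01,0],[1,0,0,-0.01,0],[1,0,0,0,0],[0.35,0,0,0,0],[0.35,0,0,0,0],[0.35,0,0,0,0],[0.35,0,0,0,0],[0.35,0,0,0,0],[0.35,0,0,0,0],[0.35,0,0,0,0]]]' 5 | egrep 'posi|wrist|open'
python3 -m jog '[[[0.35,0,0,0.1,0],[0.35,0,0,0.3,0],[0.35,0,0,0.3,0],[0.35,0,0,0.3,0],[0.35,0,-0.3,0,0],[0.35,0,-0.3,0,0],[0.35,0,-0.3,0,0],[0.35,0,-0.3,0,0],[0.35,0,0,0,0],[0.35,0,0,0,0]]]' 40 | egrep posi
python3 - <<'E'
from h import *
moved()
j=read_camera('top');cv2.imwrite('pics/t10.png',j);i=read_camera('scene');cv2.imwrite('pics/s10.png',i)
a=cv2.resize(j[225:370,120:230],None,fx=3,fy=3,interpolation=cv2.INTER_CUBIC)
b=cv2.resize(i[115:305,225:390],None,fx=2.3,fy=2.3,interpolation=cv2.INTER_CUBIC)
h=max(len(a),len(b));p=lambda k:cv2.copyMakeBorder(k,0,h-len(k),0,0,0);o=np.hstack([p(a),p(b)]);print(o.shape,a.shape);cv2.imwrite('pics/c10.png',o)
E
```

```text
position: [0.5952, 0.0293, 0.102]
wrist_force: [-0.6, -1.2, -1.6]
opening: 0.452
position: [0.5949, 0.0293, 0.0944]
wrist_force: [0.1, -0.7, -1.8]
opening: 0.454
position: [0.5948, 0.0293, 0.0914]
wrist_force: [-0.3, 0.7, 0.2]
opening: 0.651
position: [0.5945, -0.1515, 0.2411]
scene A score 0.37 shift px -34 -28
scene B score 0.39 shift px 34 -43
scene C score 0.37 shift px -41 1
top A score 0.41 shift px 21 2
top B score 0.35 shift px 40 9
top C score 1.0 shift px 0 0
(437, 709, 3) (435, 330, 3)
```

Block C is unmoved (score 1.0). I'll check the ramp numerically by rectifying the sheet into a coarse map.

```bash
cat >> h.py <<'E'
a_=np.radians(6.45);UX=np.array([np.cos(a_),np.sin(a_),0]);UY=np.array([-UX[1],UX[0],0]);O=np.array([.561,.0126,0])
def ramp(x,y,z=0):
    s,c=np.sin(np.radians(25)),np.cos(np.radians(25))
    return O+(-.115+x*c-z*s)*UX+y*UY+np.array([0,0,.03+x*s+z*c])
def rmap(im,n="top",z=0.045):
    for x in np.arange(.16,-.02,-.01):
        print("%4d "%(x*1000)+"".join("%4d"%im[int(round(v)),int(round(u))].max() for u,v in [w2px(n,ramp(x,y,z))[0] for y in np.arange(.12,-.121,-.01)]))
E
python3 -c "
from h import *
rmap(cv2.imread('pics/t10.png'))"
```

```text
160  223 246 246 245 246 246 246 246 246 246 245 245 245 245 245 245 245 246 119 117 118 119  95  99  98
 150   56 245 245 245 245 245 245 245 245 245 246 245 246 245 245 245 245 118 118 118 119  95  99  99  97
 139   69 245 245 239 238 245 245 245 245 245 245 245 245 245 245 245 244 138 119 118 118 102 104 101  99
 129   86 245 238 119 118 118 118 245 245 245 245 245 245 245 244 244 234 118 118 119  63 113 108 106 102
 119  231 244 117 117 118 118 119 119 118 244 245 245 245 245 245 140 118 118 120 118  95 124 119 114 110
 109   70 154 118 118 119 117 117 118 119 119 117 244 245 245 244 119 118 118 119 117 133 129 127 123  92
  99   70 118 119 119 118 118 118 117 119 117 119 119 244 244 118 117 118 117 118  98 132 134 132 129  77
  89  100 117 117 116 115 117 118 117 117 118 117 117 117 117 117 117 117 115 112 117 119 126 130 104  75
  79   38 117 117  83  78  76  81 114 117  97  77  79  80 117 117 118 117 117  84 107 111 113 116  55  63
  69   63 117 117 108  90  92  87 117 118 112  89 100  91 118 116 117 117 116 101 104 105 106  41  43  47
  59   98 117 117 107  89  90 115 117 117 107  91  93  93 116 117 117 116  78  98 100 102  40  42  43  48
  49  104 117 118 108  88  92 103 113 117 109  89 100  92 116 117 117 117  93  94  95 100  43  43  46  44
  39   57 116 115 103  90  91  91 116 117 103  90  92  91 116 117 117  64  87  91  94  49  47  48  53  59
  29   76 118 118 105  89  92 102 112 117 114  90  99  93 111 117 118  76  80  85  31  38  46  52  57  59
  19   94  98 104 106  89  93 101 103 108 103  89  96  91 107 115 105  63  68  27  38  47  48  54  58  59
   9   27  27  27  95  89  84  95  25  26 101  90  39  91  25  27  27  26  28  33  39  48  51  58  60  57
   0   68  63  62  74  64  58  72  62  72 150  54  81  65  56  73  61  73  33  36  47  49  54  58  58  68
 -10   69  63  67  67  68  68  67  70  71 176 153  80  67  74  72  70  29  34  44  48  53  58  60  61  67
```

Blocks A and B both sit at the stop, square, about 60–70 mm apart. On to C.

```bash
python3 -m jog '[[[0.3,-0.083,0.188,0,0.122],[0.3,-0.083,0.188,0,0.122],[0.3,-0.083,0.188,0,0.122],[0.3,-0.083,0.188,0,0.122],[0.3,-0.083,0.188,0,0.122],[0.3,-0.083,0.188,0,0.122],[0.3,-0.083,0.188,0,0.122],[0.3,-0.083,0.188,0,0.122],[0.3,-0.083,0.188,0,0.122],[0.3,-0.083,0.188,0,0.122]]]' | egrep 'posi'
python3 -m jog '[[[0.3,-0.083,0.188,0,0.122],[0.3,-0.083,0.188,0,0.122],[0.3,-0.083,0.188,0,0.122],[0.3,-0.083,0.188,0,0.122],[0.3,-0.083,0.188,0,0.122],[0.3,-0.083,0.188,0,0.122],[0.3,0,0,-0.2,0],[0.3,0,0,-0.3,0],[0.3,0,0,-0.3,0],[0.3,0,0,-0.2,0]]]' | egrep 'posi'
python3 -c "
from h import *
go(*B['C'][:2],.014,-73.7)"
```

```text
position: [0.4691, 0.1335, 0.2416]
position: [0.3932, 0.3008, 0.0891]
pos [0.3932 0.3008 0.0891] psi -73.69 | need units [ 0.013 -0.014 -0.66 ] turn units -0.001 F [-0.2  0.6  1. ] open 0.698 grip 0.0 t 66.4
```

```bash
python3 -m jog '[[[0.3,0.013,-0.014,-0.06,0],[0.3,0,0,-0.15,0],[0.3,0,0,-0.15,0],[0.3,0,0,-0.15,0],[0.3,0,0,-0.1,0],[0.3,0,0,-0.045,0],[0.3,0,0,0,0],[1,0,0,0,0],[1,0,0,0,0],[1,0,0,0,0]]]' 40
python3 -m jog '[[[1,0,0,0,0],[1,0,0,0,0],[1,0,0,0,0],[1,0,0,0,0],[1,0,0,0.05,0],[1,0,0,0.1,0],[1,0,0,0.3,0],[1,0,0,0.3,0],[1,0,0,0.3,0],[1,0,0,0.3,0]]]'
python3 -c "
from h import *
go(.6060,-.0527,.156,-83.55)"
```

```text
clock: 67.4
position: [0.3982, 0.2985, -0.006]
tool_rot: [-3.11, -0.443, -0.002]
wrist_force: [1.3, -2.9, 2.4]
opening: 0.465
gripper_force: 1.7
clock: 68.4
position: [0.3966, 0.2983, 0.1976]
tool_rot: [-3.11, -0.442, 0.001]
wrist_force: [0.3, 0.8, -4.1]
opening: 0.449
gripper_force: 40.0
pos [0.3966 0.2983 0.1976] psi -73.83 | need units [ 1.371 -2.256 -0.436] turn units -1.944 F [ 0.3  0.8 -4.1] open 0.449 grip 40.0 t 68.4
```

```bash
python3 -m jog '[[[1,0.098,-0.161,0,-0.139],[1,0.098,-0.161,0,-0.139],[1,0.098,-0.161,0,-0.139],[1,0.098,-0.161,0,-0.139],[1,0.098,-0.161,0,-0.139],[1,0.098,-0.161,0,-0.139],[1,0.098,-0.161,0,-0.139],[1,0.098,-0.161,0,-0.139],[1,0.098,-0.161,0,-0.139],[1,0.098,-0.161,0,-0.139]]]' | egrep 'posi'
python3 -m jog '[[[1,0.098,-0.161,0,-0.139],[1,0.098,-0.161,0,-0.139],[1,0.098,-0.161,0,-0.139],[1,0.098,-0.161,0,-0.139],[1,0,0,-0.1,0],[1,0,0,-0.1,0],[1,0,0,-0.1,0],[1,0,0,-0.1,0],[1,0,0,0,0],[1,0,0,0,0]]]' | egrep 'posi'
python3 -c "
from h import *
go(.6060,-.0527,.132,-83.55)"
```

```text
position: [0.5444, 0.0562, 0.1956]
position: [0.6029, -0.0394, 0.1356]
pos [ 0.6029 -0.0394  0.1356] psi -83.56 | need units [-0.004 -0.005 -0.183] turn units 0.002 F [ 0.1 -0.1 -2.6] open 0.456 grip 40.0 t 70.4
```

```bash
python3 -m jog '[[[1,-0.004,-0.005,-0.06,0],[1,0,0,-0.06,0],[1,0,0,-0.04,0],[1,0,0,-0.02,0],[1,0,0,-0.02,0],[1,0,0,0,0],[1,0,0,0,0],[1,0,0,0,0],[1,0,0,0,0],[1,0,0,0,0]]]' 8 | egrep 'posi|wrist|open'
python3 -m jog '[[[1,0,0,-0.02,0],[1,0,0,-0.02,0],[1,0,0,-0.01,0],[1,0,0,0,0],[1,0,0,0,0],[1,0,0,0,0],[1,0,0,0,0],[1,0,0,0,0],[1,0,0,0,0],[1,0,0,0,0]]]' 5 | egrep 'posi|wrist|open'
python3 -m jog '[[[1,0,0,-0.01,0],[1,0,0,-0.01,0],[1,0,0,0,0],[0.35,0,0,0,0],[0.35,0,0,0,0],[0.35,0,0,0,0],[0.35,0,0,0,0],[0.35,0,0,0,0],[0.35,0,0,0,0],[0.35,0,0,0,0]]]' 5 | egrep 'posi|wrist|open'
python3 -m jog '[[[0.35,0,0,0.1,0],[0.35,0,0,0.3,0],[0.35,0,0,0.3,0],[0.5,0,0,0.3,0],[0.5,-0.1,-0.3,0,-0.1],[0.5,-0.1,-0.3,0,-0.1],[0.5,-0.1,-0.3,0,-0.1],[0.5,-0.1,-0.3,0,-0.1],[0.5,-0.1,-0.3,0,-0.1],[0.5,-0.1,-0.3,0,-0.1]]]' 45 | egrep posi
python3 - <<'E'
from h import *
j=read_camera('top');cv2.imwrite('pics/t11.png',j);cv2.imwrite('pics/s11.png',read_camera('scene'))
go(.5107,-.3866,.006,-86.9)
rmap(j)
# bar on mat: bright pixels in the mat area (top view), z=.024
u,v=w2px("top",[.51,-.387,.024])[0];print(u,v)
m=np.zeros(j.shape[:2],np.uint8);cv2.fillConvexPoly(m,w2px("top",[[.69,-.22,.024],[.69,-.44,.024],[.34,-.45,.024],[.33,-.24,.024]]).astype(np.int32),255)
g=j.min(2);k=((g>90)&(m>0)).astype(np.uint8);n,l,s,c=cv2.connectedComponentsWithStats(k)
for q in range(1,n):
    if s[q,4]>100:
        pts=np.argwhere(l==q)[:,::-1].astype(np.float32);(cx,cy),wh,an=cv2.minAreaRect(pts);bx=cv2.boxPoints(((cx,cy),wh,an));W=np.array([px2w("top",*b,.024)[:2] for b in bx]);print(s[q],W.round(4).tolist(),W.mean(0))
E
```

```text
position: [0.6029, -0.0404, 0.1058]
wrist_force: [0.5, -0.1, -3.0]
opening: 0.454
position: [0.6031, -0.0404, 0.0981]
wrist_force: [0.0, 1.0, -1.5]
opening: 0.456
position: [0.6028, -0.0404, 0.0951]
wrist_force: [0.0, -0.7, 0.5]
opening: 0.651
position: [0.5119, -0.3121, 0.2453]
pos [ 0.5109 -0.316   0.2451] psi -86.88 | need units [-0.026 -0.387 -1.752] turn units -0.004 F [-0.4  0.4  0.9] open 0.502 grip 0.0 t 74.5
 160  223 246 246 246 246 246 246 245 246 246 245 246 245 245 245 245 245 245 245 245 245 245 245 244 103
 150   54 245 245 246 245 245 245 245 245 246 245 245 245 245 245 245 245 245 245 245 245 245 245 244  74
 139   69 245 245 245 245 245 245 245 245 245 245 139 118 117 245 245 245 245 244 245 244 244 244 244  93
 129   86 245 245 245 245 244 245 245 245 245 141 118 117 118 119 244 245 245 245 244 244 244 244 244  70
 119  231 245 245 244 244 244 244 244 244 118 118 119 119 119 118 117 244 244 244 244 244 244 244 244  89
 109   71 244 244 244 244 244 244 244 142 119 118 118 119 117 118 119 118 243 244 244 244 244 244 244  78
  99   69 244 244 244 244 244 244 238 120 1
[... 689 characters left out ...]
6 117  24
  29  151 244 244 159  89  96 102 113 117 113  90 100  92 112 117 116 103  89  91  92 117 117 117 117  69
  19   94 220 227 108  90  92 101 104 107 103  91  96  92 107 117 105 105  89  92  93 104 107 117 108  28
   9   38  40  29  95  90  85  94  23  23 100  90  39  93  28  29  28 104  89  82  92  30  28  27  27  25
   0   68  73  62  72  64  58  72  61  73  66  54  80  63  58  73  61  74  65  57  71  62  57  70  60  69
 -10  115  63  68  68  67  68  68  70  70  72  71  80  65  72  71  70  69  69  67  69  69  70  71  70  72
477.3055572761472 276.8037090332816
[468 266  10  29 205] [[0.5347, -0.3634], [0.5371, -0.3843], [0.4711, -0.3872], [0.4689, -0.3666]] [ 0.50295676 -0.37539883]
```

All three blocks sit side by side at the stop. The bar lies where I released it, so I'll regrip it at the same reported pose (0.5075, -0.3745) and later return it to the reported pick pose. That cancels any constant xy offset.

```bash
python3 -m jog '[[[0.5,-0.023,-0.13,0,0],[0.5,0,-0.13,0,0],[0.5,0,-0.13,-0.2,0],[0.5,0,0,-0.25,0],[0.5,0,0,-0.25,0],[0.5,0,0,-0.25,0],[0.5,0,0,-0.25,0],[0.5,0,0,0,0],[0.5,0,0,0,0],[0.5,0,0,0,0]]]' | egrep 'posi|wrist'
python3 -c "
from h import *
go(.5075+OFF[0],-.3745+OFF[1],.006,-86.8)"
```

```text
position: [0.511, -0.3702, 0.0672]
wrist_force: [-0.7, -1.0, 1.0]
pos [ 0.511  -0.3702  0.0672] psi -86.52 | need units [-0.023 -0.029 -0.567] turn units -0.055 F [-0.7 -1.   1. ] open 0.498 grip 0.0 t 75.5
```

```bash
python3 -m jog '[[[0.5,-0.023,-0.029,-0.1,-0.055],[0.5,0,0,-0.15,0],[0.5,0,0,-0.13,0],[0.5,0,0,-0.1,0],[0.5,0,0,-0.05,0],[0.5,0,0,-0.03,0],[0.5,0,0,0,0],[0.5,0,0,0,0],[0.5,0,0,0,0],[0.5,0,0,0,0]]]' | egrep 'posi|wrist'
python3 -c "
from h import *
go(.5075+OFF[0],-.3745+OFF[1],.006,-86.8)"
```

```text
position: [0.5062, -0.3735, -0.0183]
wrist_force: [0.1, -0.2, 0.2]
pos [ 0.5062 -0.3735 -0.0183] psi -86.83 | need units [ 0.009 -0.006  0.003] turn units 0.006 F [ 0.1 -0.2  0.2] open 0.503 grip 0.0 t 76.5
```

```bash
python3 -m jog '[[[0.5,0.009,-0.006,0,0],[0.5,0,0,0,0],[1,0,0,0,0],[1,0,0,0,0],[1,0,0,0,0],[1,0,0,0,0],[1,0,0,0,0],[1,0,0,0,0],[1,0,0,0,0],[1,0,0,0,0]]]' 45
python3 -m jog '[[[1,0,0,0.05,0],[1,0,0,0.1,0],[1,0,0,0.2,0],[1,0,0,0.25,0],[1,0,0,0.25,0],[1,0,0,0.25,0],[1,0,0,0.25,0],[1,0,0,0.25,0],[1,0,0,0.25,0],[1,0,0,0,0]]]' | egrep 'posi|open'
```

```text
clock: 77.5
position: [0.5071, -0.3742, -0.0189]
tool_rot: [-3.14, -0.087, 0.0]
wrist_force: [-0.0, -0.2, -0.4]
opening: 0.221
gripper_force: 45.0
position: [0.5098, -0.3764, 0.266]
opening: 0.222
```

```bash
python3 -m jog '[[[1,0.008,0.132,0,0.933],[1,0.008,0.132,0,0.933],[1,0.008,0.132,0,0.933],[1,0.008,0.132,0,0.933],[1,0.008,0.132,0,0.933],[1,0.008,0.132,0,0.933],[1,0.008,0.132,0,0.933],[1,0.008,0.132,0,0.933],[1,0.008,0.132,0,0.933],[1,0.008,0.132,0,0.933]]]' | egrep 'posi'
python3 -m jog '[[[1,0.008,0.132,0,0.933],[1,0.008,0.132,0,0.933],[1,0.008,0.132,0,0.933],[1,0.008,0.132,0,0.933],[1,0.008,0.132,0,0.933],[1,0.008,0.132,0,0.933],[1,0.008,0.132,0,0.933],[1,0.008,0.132,0,0.933],[1,0.008,0.132,0,0.933],[1,0.008,0.132,0,0.933]]]' | egrep 'posi'
python3 -c "
from h import *
go(.5323+OFF[0],.0227+OFF[1],.17,6.46)"
```

```text
position: [0.518, -0.1747, 0.2574]
position: [0.5298, 0.0228, 0.2575]
pos [0.5298 0.0228 0.2575] psi 6.66 | need units [ 0.017 -0.001 -0.742] turn units -0.04 F [ 0.1  0.4 -3.4] open 0.224 grip 45.0 t 80.5
```

```bash
python3 -m jog '[[[1,0.017,0,-0.1,-0.04],[1,0,0,-0.15,0],[1,0,0,-0.15,0],[1,0,0,-0.15,0],[1,0,0,-0.1,0],[1,0,0,-0.06,0],[1,0,0,0,0],[1,0,0,0,0],[1,0,0,0,0],[1,0,0,0,0]]]' | egrep 'posi'
python3 - <<'E'
from h import *
go(.5323+OFF[0],.0227+OFF[1],.108,6.46)
j=read_camera('top');i=read_camera('scene');cv2.imwrite('pics/t12.png',j);cv2.imwrite('pics/s12.png',i)
z=r.read_state()["position"][2]+.0238-.001+.02
for L,n,im in((.18,"top",j),(-.18,"top",j),(.18,"scene",i),(-.18,"scene",i)):
    print(n,L,[int(im[int(round(v)),int(round(u))].min()) for u,v in [w2px(n,[.5362-np.sin(a_)*y,.0098+np.cos(a_)*y,z])[0] for y in np.sign(L)*np.arange(.13,.19,.003)]])
E
```

```text
position: [0.5345, 0.0218, 0.153]
pos [0.5345 0.0218 0.153 ] psi 6.27 | need units [-0.014  0.006 -0.459] turn units 0.039 F [ 0.7  0.9 -3.4] open 0.226 grip 45.0 t 81.5
top 0.18 [17, 17, 20, 29, 45, 60, 61, 60, 62, 61, 62, 63, 60, 61, 61, 72, 65, 67, 67, 149]
top -0.18 [176, 175, 175, 176, 175, 174, 174, 175, 174, 173, 174, 175, 198, 56, 58, 57, 57, 58, 62, 61]
scene 0.18 [113, 113, 85, 30, 39, 34, 36, 28, 40, 165, 168, 168, 154, 149, 150, 145, 148, 148, 148, 148]
scene -0.18 [162, 164, 164, 163, 161, 160, 162, 162, 161, 162, 159, 165, 78, 76, 78, 79, 80, 70, 91, 98]
```

The bar's right end is measured at about -166 mm from the slot midpoint (nominal -165), so it is centred. Lower it with a small yaw and x correction.

```bash
python3 -m jog '[[[1,-0.014,0.006,0,0.039],[1,0,0,-0.05,0],[1,0,0,-0.06,0],[1,0,0,-0.06,0],[1,0,0,-0.06,0],[1,0,0,-0.06,0],[1,0,0,-0.04,0],[1,0,0,0,0],[1,0,0,0,0],[1,0,0,0,0]]]' | egrep 'posi|wrist'
python3 -c "
from h import *
go(.5323+OFF[0],.0227+OFF[1],.109,6.46)"
```

```text
position: [0.532, 0.0227, 0.103]
wrist_force: [-0.3, 0.4, -3.3]
pos [0.532  0.0227 0.103 ] psi 6.46 | need units [ 0.002 -0.    -0.118] turn units -0.0 F [-0.3  0.4 -3.3] open 0.223 grip 45.0 t 82.6
```

```bash
python3 -m jog '[[[1,0,0,-0.03,0],[1,0,0,-0.03,0],[1,0,0,-0.03,0],[1,0,0,-0.015,0],[1,0,0,-0.007,0],[1,0,0,0,0],[1,0,0,0,0],[1,0,0,0,0],[1,0,0,0,0],[1,0,0,0,0]]]' | egrep 'posi|wrist'
python3 -m jog '[[[0.7,0,0,0,0],[0.6,0,0,0,0],[0.6,0,0,0,0],[0.5,0,0,0,0],[0.5,0,0,0,0],[0.5,0,0,0,0],[0.5,0,0,0.05,0],[0.5,0,0,0.1,0],[0.5,0,0,0.2,0],[0.5,0,0,0.3,0]]]'
python3 -m jog '[[[0.5,0,0,0.3,0],[0.5,0,0,0.3,0],[0.5,0,-0.3,0.2,0],[0.5,0,-0.3,0,0],[0.5,0,-0.3,0,0],[0.5,0,-0.3,0,0],[0.5,0,-0.3,0,0],[0.5,0,-0.3,0,0],[0.5,0,-0.3,0,0],[0.5,0,-0.3,0,0]]]' | egrep 'posi'
python3 - <<'E'
from h import *
j=read_camera('top');i=read_camera('scene')
for n,im in(("top",j),("scene",i)):
  for L in(1,-1):
    print(n,L,[int(im[int(round(v)),int(round(u))].min()) for u,v in [w2px(n,[.5362-np.sin(a_)*y,.0098+np.cos(a_)*y,.128])[0] for y in L*np.arange(.13,.19,.003)]])
b=cv2.resize(j[180:330,220:400],None,fx=2.2,fy=2.2,interpolation=cv2.INTER_CUBIC);a=cv2.resize(i[100:480,80:420],(400,447))
h=447;b=cv2.copyMakeBorder(b,0,h-len(b),0,0,0);cv2.imwrite('pics/fin.png',np.hstack([a,b]))
E
```

```text
position: [0.5317, 0.0227, 0.0859]
wrist_force: [0.2, -0.6, -3.8]
clock: 84.6
position: [0.5296, 0.0228, 0.1828]
tool_rot: [-2.09, -2.34, 0.005]
wrist_force: [0.3, 0.4, 0.1]
opening: 0.502
gripper_force: 0.0
position: [0.5312, -0.3356, 0.3017]
top 1 [176, 174, 175, 175, 175, 176, 175, 175, 174, 175, 174, 152, 92, 70, 69, 70, 70, 70, 70, 70]
top -1 [176, 176, 175, 174, 174, 173, 172, 174, 173, 173, 174, 180, 24, 25, 23, 26, 29, 27, 27, 27]
scene 1 [169, 170, 167, 169, 167, 169, 167, 169, 168, 168, 170, 170, 159, 159, 152, 152, 154, 156, 153, 153]
scene -1 [172, 169, 168, 168, 168, 170, 169, 168, 170, 168, 167, 172, 113, 76, 78, 77, 60, 54, 51, 47]
```

View pics/fin.png

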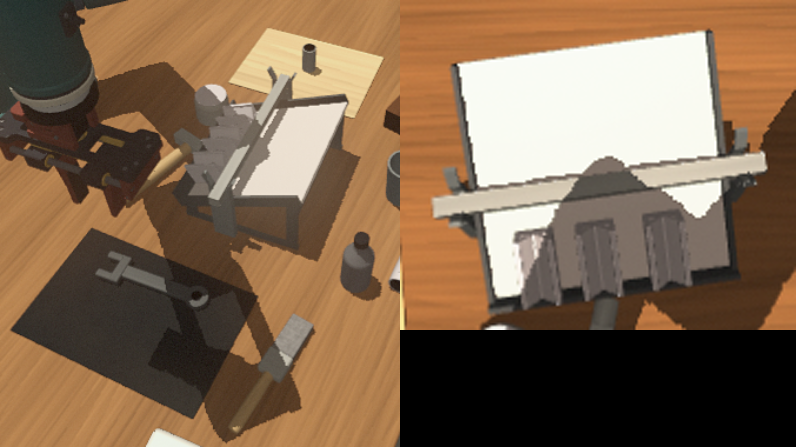

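The final picture shows the bar level in both brackets (ends at ±165 mm, from (434,207) to (765,160)). The three blocks are square at the stop (at about (537,265), (598,262) and (668,250)), the spanner is on the mat, and the bystanders are where they were.

```bash
python3 -c "
from h import *
print(r.close_job())"
```

```text
the job is handed in; nothing more can be done
None
```

Job handed in at about 85 s of the 210 s allowed: the last pictures show the bar back centred in both brackets, the spanner on the mat, and all three V-blocks that were there square against the stop; no verdict came back.

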